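Gauge the fixture's blind bore and fit the matching support post

ROBOT

A 6-joint arm with a two-finger parallel gripper is mounted at the origin on a cart in front of the work surface, level with it; the furniture and walls round the work are solid. World frame = base frame: x ahead of the robot, y to its left, z up, the work surface at z = 0. Lengths are in mm, angles in degrees, forces in N, time in s.
With the tool pointing down it reaches from about 350 to 850 mm from the base axis. Payload 8.1 kg.
Tool frame: the origin (TCP) lies on the centre line of the jaws, within the pads' length; the fingertips stand 8 mm ahead of it and the grasp point (between the pads) lies 11 mm behind it; x points along the fingers, z is the direction in which the jaws open and shut, and the axes are right-handed (so a half turn about x gives the same grasp; the last joint's range is limited). The gripper opens to 85 mm and grips with 20 to 120 N. Pads are 22 mm wide; open, the fingers measure 114 mm over their backs; the gripper's body (76 mm by 85 mm) begins 54 mm behind the grasp point. The pads swing forward as they close: fully open they stand 13 mm farther back than shut.
Start: joints at [67.701, 7.471, 85.268, -0, 87.261, -4.893], TCP at [179.467, 572.535, 239.292] pointing down, gripper open.
Joint ranges: [-169.43, 169.43], [-51.17, 129.36], [1.28, 143.12], [-76.62, 256.62], [0, 156.53], [-152.29, 152.29]. Speed limits (degrees/s): [136.94, 136.94, 159.86, 180, 180, 180].

INTERFACE

Orientations are given as [roll, pitch, yaw] about the fixed x, y, z axes, in that order (R = Rz(yaw) Ry(pitch) Rx(roll)).
In Python, from bench import r, vision, order gives the robot as it stands. The module is installed in compiled form; this text tells all that it offers.
- The arm moves only by the shell command python3 -m jog 'ROWS' [FORCE]. ROWS is JSON, a list of rows, each a list of 3 entries, a list of its own where there are three numbers: the shift along the world's x, y, z in m, then the turn, a rotation vector about the world's x, y, z in rad, then the opening, from -1 (shut) to 1 (fully open). A call has 1 to 5 rows; each row is the pose to reach, as a shift and turn from the pose commanded when the call began; what a row does not reach only later rows make up. A row lasts 1/12 s, in which the tool goes at most 41.7 mm and 7.16 degrees, less where a joint would pass 70% of its speed; a pose out of reach is approached as far as the arm can. A call with a gripper value outside its range is refused whole. The fingers move at their own pace and stop on an object; FORCE is the grip in N (left out, the last holds). Time passes only in rows, so rows that repeat a pose let the fingers close. It gives the time, the measured TCP pose, the force and the opening at its end, in the units of the state.
- r.sense(): the state, without advancing time (a new reading comes with each control period).
- vision.snapshot(name): name is "scene" or "side" or "wrist"; returns the picture (384x512x3 uint8, red, green, blue); there is no depth.
- vision.camera_model(name): a dict with "fov_y" (degrees; the focal length in pixels is half the picture's height over the tangent of half this angle, whatever the lens; pixels are square), "cx", "cy" (the principal point, pixels), "world_to_cam" (4x4, takes a point from world to camera coordinates). Camera axes: x right, y down, z forward; pixel columns grow to the right and rows downward; lengths in mm; the calibration is good to about 2 mm. A picture is of the moment at which its call begins: read the wrist's pose just before it. camera_model takes no time and is no camera call; for the wrist camera it gives the pose at the moment of the call.
- order.hand_in(): hands the job in, once; it reports no verdict.
The state is a dict: "time": time; "joint_pos": joint angles; "qd": joint speeds; "joint_efforts": joint torques, N m; "tool_pos": TCP position; "tcp_rot": TCP orientation; "ft_force": force on the tool from outside, world axes, zero at the start; "wrist_torque": the same for the moment, N m; "finger_gap": finger opening in mm.
Only numpy, scipy, OpenCV 4.12 (cv2) and the standard library are available. Lean on these libraries where they do the work, as an engineer would, in place of code of your own. Each camera call takes 0.05 s, during which the arm holds its last target.

TASK

Take the depth rod from its stand, lower it upright into the fixture's blind bore and press its nose lightly on the bottom for a moment to find the depth; never ram it. Put the rod back in its stand, then take from the rack the one post that suits that depth (the post with the colour of the rod's ring that comes level with the mouth) and gently set it fully home in the bore, so that it stands upright with its top level with the fixed rest post. Leave the other two posts in their rack places and do not disturb the grease tin, the piston or the gear.

Things in the scene. Friction and masses are not known exactly. Their poses are not given: they have to be found in the camera images.
- fixture: grey metal assembly fixture, bolted down (does not move): a block 66 (x) by 150 (y) by 62 mm high, with low bolted flanges 14 mm high (bolt heads to 21 mm) reaching out to 103 mm either side along y. Origin: centre of its underside, on the table; z up. A round vertical blind bore goes down from its flat top face at y = -40 mm, a fixed round steel rest post stands on the top face at y = +40 mm
- bore_mouth (a point): centre of the bore's mouth in the fixture's top face, 62 mm above the table; axes as the fixture's. The bore is 17.5 mm wide with a 2 mm chamfer. Its flat bottom lies deep in the dark and must be found by touch: it is either 28, 40 or 52 mm below the mouth (rigid steel, no give)
- rest_top (a point): centre of the top of the fixed rest post (16 mm thick, foot 28 mm wide), 40 mm above the fixture's top face; axes as the fixture's
- rod_tip (a point): lower end of the depth rod, on its axis; z points up along the rod. The rod is 150 mm long, loose, 80 g: 10 mm thick steel shaft whose lowest 8 mm is a narrower rounded nose (8 mm thick), with 4 mm wide coloured rings on it centred 28 mm (blue), 40 mm (yellow) and 52 mm (red) above the tip
- depth_rod: the depth rod as a whole; origin at its lower end, same point as rod_tip
- rod_nose: the lowest 8 mm of the depth rod, fixed to it; origin at the rod's lower end
- rod_grip (a point): point on the depth rod's axis 125 mm above its lower end, in the middle of its black round handle (18 mm thick, from 95 to 150 mm above the tip)
- stand_mouth (a point): centre of the mouth of the wooden rod stand (fixed block 60 x 60 mm, 50 mm high): vertical hole 13 mm wide, 44 mm deep, in which the depth rod stands upright at the start with its tip on the hole's bottom, 6 mm above the table
- post_rack: grey plastic rack for the posts, fixed: 180 (x) by 52 (y) by 28 mm high, origin at the centre of its underside. Three holes 19 mm wide, 20 mm deep at x = -60, 0 and +60 mm hold the three posts upright, feet 8 mm above the table, in any order
- post_blue: loose round steel support post, 16 mm thick, 68 mm long, 90 g, chamfered foot, with a blue band 10 mm wide near its top. Origin at the centre of its foot, z up along it. It belongs to a bore 28 mm deep
- post_blue_foot: the lowest 6 mm of the post with the blue band, fixed to it; origin at the centre of its foot
- post_blue_mid (a point): centre of the post with the blue band, half-way up (34 mm above its foot)
- post_blue_top (a point): centre of the top end of the post with the blue band
- post_yellow: loose round steel support post, 16 mm thick, 80 mm long, 90 g, chamfered foot, with a yellow band 10 mm wide near its top. Origin at the centre of its foot, z up along it. It belongs to a bore 40 mm deep
- post_yellow_foot: the lowest 6 mm of the post with the yellow band, fixed to it; origin at the centre of its foot
- post_yellow_mid (a point): centre of the post with the yellow band, half-way up (40 mm above its foot)
- post_yellow_top (a point): centre of the top end of the post with the yellow band
- post_red: loose round steel support post, 16 mm thick, 92 mm long, 90 g, chamfered foot, with a red band 10 mm wide near its top. Origin at the centre of its foot, z up along it. It belongs to a bore 52 mm deep
- post_red_foot: the lowest 6 mm of the post with the red band, fixed to it; origin at the centre of its foot
- post_red_mid (a point): centre of the post with the red band, half-way up (46 mm above its foot)
- post_red_top (a point): centre of the top end of the post with the red band
- grease_tin: yellow and black grease tin, 68 mm wide, 60 mm high, loose bystander; origin under its centre
- piston: grey metal piston, 66 mm wide, 58 mm high, loose bystander; origin under its centre
- gear: grey gear, 64 mm wide, 22 mm high, loose bystander; origin under its centre

How it is judged (in metres and radians):
On the way, in this order (a step that is already met when the one before it is completed fails the run):
1. the rod's nose is pressed on the bottom of the bore (over 1.5 N) (horizontal distance between rod_tip and bore_mouth below 0.008 m and contact force between rod_nose and anything else above 1.5 N and angle between rod_tip's own z axis and vertical below 0.2 rad and (z of rod_tip in the frame of bore_mouth between -0.0305 and -0.0255 m or z of rod_tip in the frame of bore_mouth between -0.0425 and -0.0375 m or z of rod_tip in the frame of bore_mouth between -0.0545 and -0.0495 m)), for 0.2 s.
2. the rod is back in its stand and let go (horizontal distance between rod_tip and stand_mouth below 0.008 m and z of rod_tip in the frame of stand_mouth below -0.035 m and angle between rod_tip's own z axis and vertical below 0.15 rad and contact force between the fingers and depth_rod below 0.1 N), for 0.2 s.
At the end, for the whole second after the job is handed in: One post stands free and still in the bore, upright within 0.1 rad, top within 3 mm of the rest post's height and 6 mm of the bore's axis; the other posts are within 15 mm of their start; the released rod stands in its stand, tip 35 mm or more below its mouth (all of step 2 and ((z of post_blue_top in the frame of rest_top between -0.003 and 0.003 m and horizontal distance between post_blue_top and bore_mouth below 0.006 m and angle between post_blue_top's own z axis and vertical below 0.1 rad and linear speed of post_blue below 0.02 m/s and contact force between the fingers and post_blue below 0.1 N and distance of each of post_yellow_mid, post_red_mid from where it was at the start of the episode below 0.015 m) or (z of post_yellow_top in the frame of rest_top between -0.003 and 0.003 m and horizontal distance between post_yellow_top and bore_mouth below 0.006 m and angle between post_yellow_top's own z axis and vertical below 0.1 rad and linear speed of post_yellow below 0.02 m/s and contact force between the fingers and post_yellow below 0.1 N and distance of each of post_blue_mid, post_red_mid from where it was at the start of the episode below 0.015 m) or (z of post_red_top in the frame of rest_top between -0.003 and 0.003 m and horizontal distance between post_red_top and bore_mouth below 0.006 m and angle between post_red_top's own z axis and vertical below 0.1 rad and linear speed of post_red below 0.02 m/s and contact force between the fingers and post_red below 0.1 N and distance of each of post_blue_mid, post_yellow_mid from where it was at the start of the episode below 0.015 m))); the robot touches nothing.
It fails at once if the depth rod's nose is rammed against something (over 20 N) (contact force between rod_nose and anything else above 20 N).
It fails at once if a post is rammed with its foot against something (over 25 N) (contact force between any of post_blue_foot, post_yellow_foot, post_red_foot and anything else above 25 N).
It fails at once if the grease tin, the piston or the gear is disturbed (moved more than 15 mm) (distance of any of grease_tin, piston, gear from where it was at the start of the episode above 0.015 m).
It also fails if it takes over 72 s, if anything falls off the work surface, if the arm or the gripper's body presses on something with over 40 N, if the wrist force passes 120 N, or if a joint passes its speed limit or range.

## Working session

There is one attempt and no reset: what is moved stays moved. The work goes in short steps, Python scripts to look and compute and a shell command to move; the robot and the scene stay as the last step left them, time stands still between calls to the robot, and variables do not carry over. Pictures are saved under pics/ and viewed, and the job is handed in when it is done.

```bash
mkdir -p pics
python3 - <<'E'
from bench import r,vision
import cv2,numpy as np
print(r.sense())
for n in ["scene","side","wrist"]:
    m=vision.camera_model(n); print(n,m)
    im=vision.snapshot(n); cv2.imwrite(f"pics/{n}0.png",im[:,:,::-1])
E
```

```text
{'time': 0.0, 'joint_pos': array([ 6.76993870e+01,  7.51509188e+00,  8.53281438e+01, -2.20164969e-04,
        8.72606491e+01, -4.89159349e+00]), 'qd': array([-0.02366483, -0.05700215,  0.06186512,  0.04707383,  0.12401506,
       -0.02111054]), 'joint_efforts': array([ 5.34266001e-04, -5.69392204e+01, -5.00550950e+01, -1.98651405e-04,
        1.44200778e-02, -5.42235125e-05]), 'tool_pos': array([179.28196928, 572.04410719, 238.25545716]), 'tcp_rot': array([ 175.22968487,   89.89611492, -112.17932397]), 'ft_force': array([-0.59599872,  0.39874722, -0.59438357]), 'wrist_torque': array([ 0.04619322,  0.02232956, -0.00741712]), 'finger_gap': 85.63111814087942}
scene {'fov_y': 56.23078510055584, 'cx': 260.9179362378392, 'cy': 190.59141866679926, 'world_to_cam': array([[ 7.25552249e-01, -6.88042227e-01,  1.31083165e-02,
        -3.87515614e+02],
       [-3.34361020e-01, -3.69110124e-01, -8.67156517e-01,
         2.95150178e+02],
       [ 6.01478714e-01,  6.24784451e-01, -4.97863181e-01,
         6.18238963e+02],
       [ 0.00000000e+00,  0.00000000e+00,  0.00000000e+00,
         1.00000000
[... 197 characters left out ...]
      [-2.43507260e-01, -6.39118084e-01, -7.29542520e-01,
         2.18353800e+02],
       [ 2.50594687e-01,  6.85185612e-01, -6.83902757e-01,
         9.77054208e+02],
       [ 0.00000000e+00,  0.00000000e+00,  0.00000000e+00,
         1.00000000e+00]])}
wrist {'fov_y': 70.65314142035366, 'cx': 257.78472719833155, 'cy': 188.61399839790647, 'world_to_cam': array([[ 2.98689606e-01,  9.54348894e-01, -1.64576292e-03,
        -5.99909298e+02],
       [ 9.10232321e-01, -2.84363007e-01,  3.01022925e-01,
        -3.98131088e+01],
       [ 2.86812902e-01, -9.14104456e-02, -9.53615483e-01,
         3.79073749e+02],
       [ 0.00000000e+00,  0.00000000e+00,  0.00000000e+00,
         1.00000000e+00]])}
```

View pics/scene0.png

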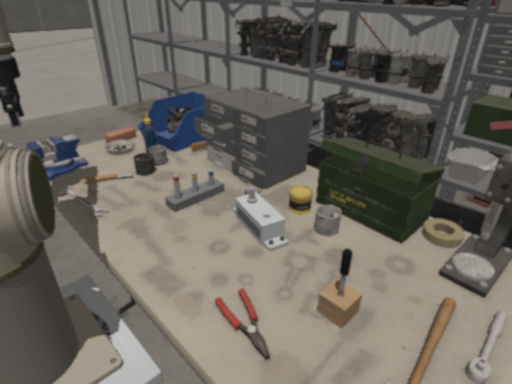

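View pics/side0.png

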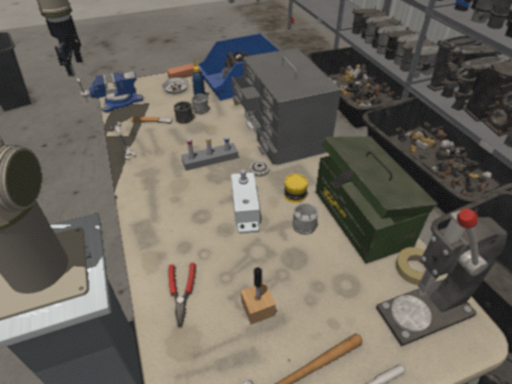

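View pics/wrist0.png

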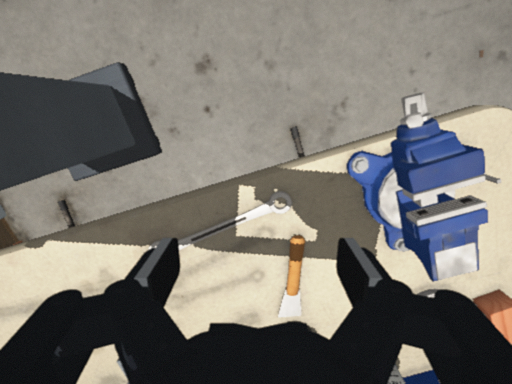

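The scene view shows the rack at about (195,192) with red, yellow and blue posts, the fixture at (262,218), and the stand with the rod at (340,295). The side view agrees. I'll enlarge both.

Run:
```python
import cv2
s=cv2.imread("pics/scene0.png"); d=cv2.imread("pics/side0.png")
cv2.imwrite("pics/sc_a.png",cv2.resize(s[150:260,150:350],None,fx=4,fy=4,interpolation=cv2.INTER_CUBIC))
cv2.imwrite("pics/sd_a.png",cv2.resize(d[120:250,170:330],None,fx=4.5,fy=4.5,interpolation=cv2.INTER_CUBIC))
cv2.imwrite("pics/sc_b.png",cv2.resize(s[240:340,290:390],None,fx=5,fy=5,interpolation=cv2.INTER_CUBIC))
cv2.imwrite("pics/sd_b.png",cv2.resize(d[250:340,210:310],None,fx=5,fy=5,interpolation=cv2.INTER_CUBIC))
```

```text
(no output)
```

View pics/sc_a.png

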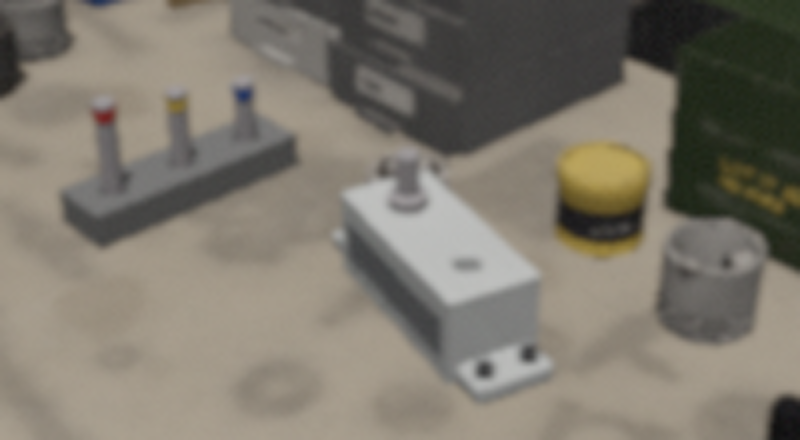

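View pics/sd_a.png

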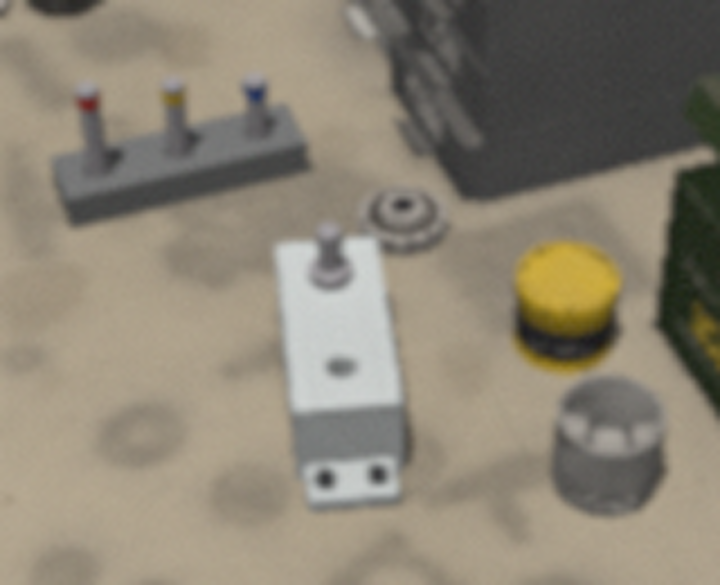

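View pics/sc_b.png

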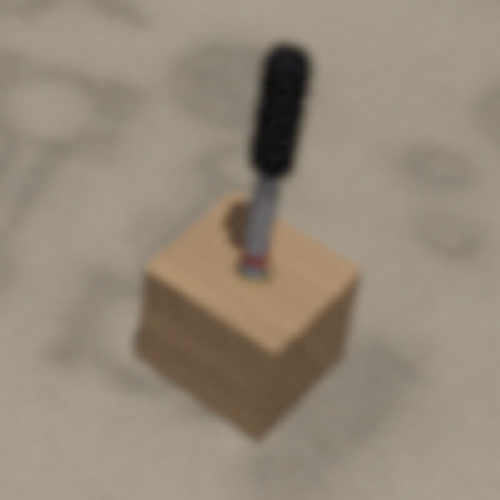

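View pics/sd_b.png

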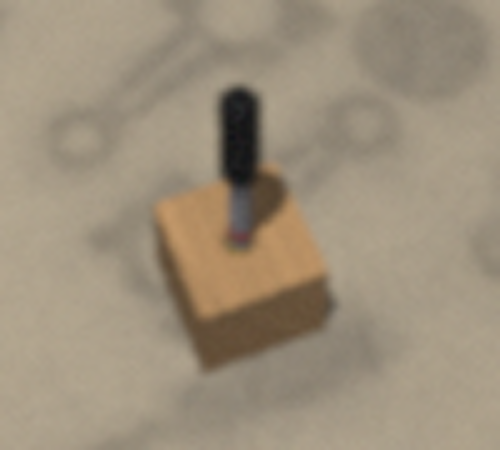

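```bash
cat > h.py <<'E'
import numpy as np,cv2
from bench import r,vision
def cam(n):
    m=vision.camera_model(n); f=192/np.tan(np.radians(m['fov_y']/2))
    return m,f
def ray(n,u,v,m=None):
    if m is None: m,f=cam(n)
    else: f=192/np.tan(np.radians(m['fov_y']/2))
    T=m['world_to_cam'];R=T[:3,:3];c=-R.T@T[:3,3]
    d=R.T@np.array([(u-m['cx'])/f,(v-m['cy'])/f,1]);return c,d/np.linalg.norm(d)
def onz(n,u,v,z,m=None):
    c,d=ray(n,u,v,m);return c+d*(z-c[2])/d[2]
def tri(rays):
    A=np.zeros((3,3));b=np.zeros(3)
    for c,d in rays:
        P=np.eye(3)-np.outer(d,d);A+=P;b+=P@c
    p=np.linalg.solve(A,b);return p,[np.linalg.norm((np.eye(3)-np.outer(d,d))@(p-c)) for c,d in rays]
def proj(n,P,m=None):
    if m is None: m,f=cam(n)
    else: f=192/np.tan(np.radians(m['fov_y']/2))
    T=m['world_to_cam'];q=T[:3,:3]@np.asarray(P,float)+T[:3,3]
    return f*q[0]/q[2]+m['cx'],f*q[1]/q[2]+m['cy']
E
python3 - <<'E'
from h import *
sc=lambda x,y:((x+.5)/4-.5+150,(y+.5)/4-.5+150)
sd=lambda x,y:((x+.5)/4.5-.5+170,(y+.5)/4.5-.5+120)
scb=lambda x,y:((x+.5)/5-.5+290,(y+.5)/5-.5+240)
sdb=lambda x,y:((x+.5)/5-.5+210,(y+.5)/5-.5+250)
pts={'bore':(sc(467,265),sd(341,366),62),'rest_top':(sc(406,156),sd(328,231),102),
'red_top':(sc(103,101),sd(89,90),100),'yel_top':(sc(176,93),sd(173,83),88),'blu_top':(sc(243,82),sd(255,80),76),
'rod_at_stand':(scb(254,273),sdb(240,244),50),'rod_top':(scb(288,55),sdb(239,97),156),
'gear':(None,sd(404,205),22),'tin':(sc(602,165),sd(568,272),60),'piston':(sc(714,245),sd(611,405),58)}
for k,(a,b,z) in pts.items():
    if a: print(k,'scene',onz('scene',*a,z).round(1),end=' ')
    print(k,'side',onz('side',*b,z).round(1),end=' ')
    if a: p,e=tri([ray('scene',*a),ray('side',*b)]);print('tri',p.round(1),np.round(e,1))
    else: print()
for nm,c in {'fixt NW..':[sd(275,243),sd(380,238),sd(404,402),sd(293,412)]}.items():
    for q in c: print(onz('side',*q,62).round(1))
for q in [sc(342,192),sc(430,170),sc(540,275),sc(440,305)]: print('sc',onz('scene',*q,62).round(1))
E
```

```text
bore scene [542.3 -10.2  62. ] bore side [542.2 -10.7  62. ] tri [542.2 -10.5  62. ] [0.2 0.2]
rest_top scene [560.   66.7 102. ] rest_top side [561.6  65.8 102. ] tri [562.5  69.   99.7] [0.5 0.5]
red_top scene [456.9 270.8 100. ] red_top side [457.1 265.1 100. ] tri [457.  269.1  99.1] [1.7 1.7]
yel_top scene [514.6 267.1  88. ] yel_top side [516.6 268.2  88. ] tri [517.3 271.6  85.4] [0.1 0.1]
blu_top scene [575.4 268.7  76. ] blu_top side [575.7 266.8  76. ] tri [576.  268.9  75.1] [0.6 0.6]
rod_at_stand scene [ 471.5 -288.9   50. ] rod_at_stand side [ 470.7 -292.2   50. ] tri [ 471.  -290.4   49.7] [1.5 1.5]
rod_top scene [ 472.7 -287.1  156. ] rod_top side [ 471.9 -288.2  156. ] tri [ 471.8 -287.9  156.5] [0.5 0.5]
gear side [648.7 159.6  22. ] 
tin scene [704.4  18.4  60. ] tin side [707.2  18.7  60. ] tri [709.   22.1  56.6] [0.1 0.1]
piston scene [682. -98.  58.] piston side [682.8 -94.7  58. ] tri [682.2 -96.8  58.6] [1.3 1.3]
[539.3 110.3  62. ]
[605.1  90.5  62. ]
[567.2 -52.1  62. ]
[503.  -36.4  62. ]
sc [541.4 111.4  62. ]
sc [606.4  93.   62. ]
sc [568.2 -49.   62. ]
sc [500.  -30.2  62. ]
```

Run:
```python
from h import *
from scipy.spatial.transform import Rotation as R
s=r.sense()
a=s['tcp_rot'];M=R.from_euler('xyz',a,degrees=True).as_matrix()
print(M.round(3)); c,_=ray('wrist',256,192);print('cam centre',c.round(1), 'tcp',s['tool_pos'].round(1))
```

```text
[[-0.001 -0.954  0.299]
 [-0.001  0.299  0.954]
 [-1.     0.    -0.001]]
cam centre [106.7 595.9 372.6] tcp [179.3 572.1 238.5]
```

```bash
python3 -m jog '[[[0.022,-0.034,0],[0,0,0.06],1],[[0.044,-0.068,0],[0,0,0.12],1],[[0.066,-0.102,0],[0,0,0.18],1],[[0.088,-0.136,0],[0,0,0.24],1],[[0.110,-0.170,0],[0,0,0.304],1]]'
python3 -m jog '[[[0.022,-0.034,0],[0,0,0],1],[[0.044,-0.068,0],[0,0,0],1],[[0.066,-0.102,0],[0,0,0],1],[[0.088,-0.136,0],[0,0,0],1],[[0.110,-0.170,0],[0,0,0],1]]'
python3 - <<'E'
from bench import r
s=r.sense();print(s['time'],s['joint_pos'].round(1),s['tool_pos'].round(1))
E
```

```text
time: 0.57
tool_pos: [289.8, 400.8, 238.9]
tcp_rot: [150.8, 90.0, -119.0]
ft_force: [1.6, 0.7, -0.8]
finger_gap: 85.4
time: 0.98
tool_pos: [400.0, 230.7, 239.2]
tcp_rot: [-63.8, 90.0, 26.3]
ft_force: [-0.2, 0.4, 0.1]
finger_gap: 85.8
0.9833 [ 23.6 -14.5 106.3   0.   88.1 -66.4] [400.  230.7 239.2]
```

```bash
python3 -m jog '[[[0.006,-0.04,0],[0,0,0],1],[[0.012,-0.08,0],[0,0,0],1],[[0.018,-0.12,0],[0,0,0],1],[[0.024,-0.16,0],[0,0,0],1],[[0.030,-0.20,0],[0,0,0],1]]'
python3 -m jog '[[[0.006,-0.04,0],[0,0,0],1],[[0.012,-0.08,0],[0,0,0],1],[[0.018,-0.12,0],[0,0,0],1],[[0.024,-0.16,0],[0,0,0],1],[[0.030,-0.20,0],[0,0,0],1]]'
python3 -m jog '[[[0.004,-0.04,0],[0,0,0],1],[[0.008,-0.08,0],[0,0,0],1],[[0.011,-0.118,0],[0,0,0],1],[[0.011,-0.118,0],[0,0,0],1]]'
python3 - <<'E'
from h import *
s=r.sense();print(s['time'],s['joint_pos'].round(1),s['tool_pos'].round(1),s['tcp_rot'])
m=vision.camera_model('wrist')
im=vision.snapshot('wrist')
for z in (6,50,101,156): print(z,proj('wrist',[471.5,-288.5,z],m))
cv2.imwrite('pics/w1.png',cv2.resize(im[:,:,::-1],None,fx=1.5,fy=1.5,interpolation=cv2.INTER_CUBIC))
E
```

```text
time: 1.4
tool_pos: [429.2, 30.6, 239.3]
tcp_rot: [-85.6, 90.0, 4.4]
ft_force: [1.5, 0.0, -0.3]
finger_gap: 85.5
time: 1.82
tool_pos: [459.2, -169.6, 239.2]
tcp_rot: [-87.3, 90.0, 2.7]
ft_force: [1.1, 1.4, 1.7]
finger_gap: 85.6
time: 2.15
tool_pos: [469.5, -291.4, 238.2]
tcp_rot: [141.2, 89.9, -129.1]
ft_force: [0.7, -0.5, 0.4]
finger_gap: 85.6
2.15 [-3.710e+01  2.000e-01  9.300e+01 -1.000e-01  8.680e+01 -1.268e+02] [ 469.5 -291.4  238.2] [ 141.16627499   89.87360596 -129.08841239]
6 (np.float64(259.75116293580896), np.float64(162.8545000791389))
50 (np.float64(259.94843453133024), np.float64(170.38618318890312))
101 (np.float64(260.2504895296992), np.float64(181.9184188532652))
156 (np.float64(260.71954066906795), np.float64(199.82644324301415))
```

View pics/w1.png

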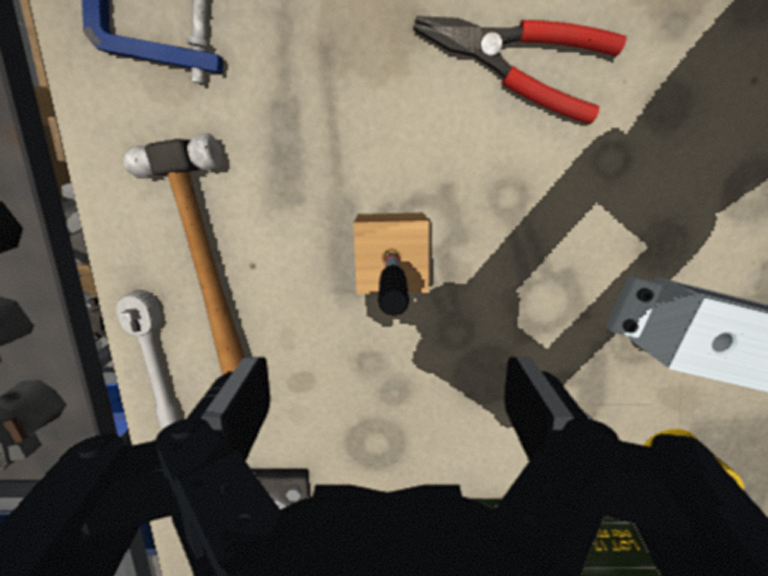

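```bash
python3 -m jog '[[[0,0,0],[0,0,0],1],[[0,0,0],[0,0,0],1],[[0,0,0],[0,0,0],1]]'
python3 - <<'E'
from h import *
s=r.sense();print(s['time'],s['joint_pos'].round(1),s['tool_pos'].round(1),s['tcp_rot'],s['qd'].round(1))
m=vision.camera_model('wrist')
im=vision.snapshot('wrist')
for z in (6,50,101,156): print(z,proj('wrist',[471.5,-288.5,z],m))
cv2.imwrite('pics/w2.png',cv2.resize(im[130:230,200:320,::-1],None,fx=6,fy=6,interpolation=cv2.INTER_CUBIC))
E
```

```text
time: 2.45
tool_pos: [470.6, -284.2, 239.4]
tcp_rot: [-24.9, 90.0, 65.2]
ft_force: [-0.2, -0.2, -1.1]
finger_gap: 85.2
2.45 [ -36.5   -0.3   93.4    0.    86.9 -126.6] [ 470.6 -284.2  239.4] [-24.94440298  89.98529545  65.15109129] [ 0.2 -0.4 -0.2 -0.1 -0.1 -0.2]
6 (np.float64(254.18887549934686), np.float64(161.6231273696629))
50 (np.float64(253.75239404266662), np.float64(169.03686970399724))
101 (np.float64(253.0845686022649), np.float64(180.38004514404457))
156 (np.float64(252.04871936623664), np.float64(197.97419310977662))
```

View pics/w2.png

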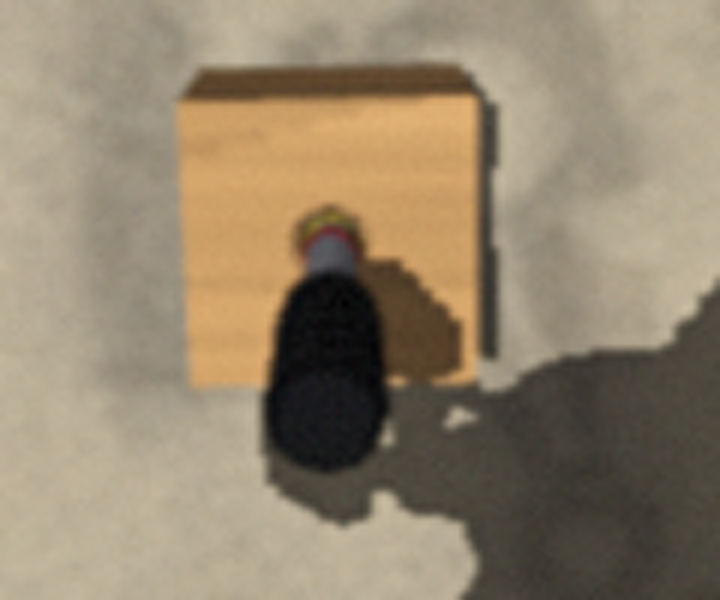

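Run:
```python
from h import *
m=vision.camera_model('wrist')
print(r.sense()['tool_pos'])
print(onz('wrist',253.9,199.3,156,m),onz('wrist',254.6,169.6,50,m))
```

```text
[ 470.69586025 -284.18556035  239.50728937]
[ 472.84670455 -286.95278648  156.        ] [ 472.36190901 -287.51589696   50.        ]
```

```bash
python3 -m jog '[[[0.002,-0.003,-0.03],[0,0,0],1],[[0.002,-0.003,-0.06],[0,0,0],1],[[0.002,-0.003,-0.09],[0,0,0],1],[[0.002,-0.003,-0.119],[0,0,0],1],[[0.002,-0.003,-0.119],[0,0,0],1]]'
python3 -m jog '[[[0,0,0],[0,0,0],0.0],[[0,0,0],[0,0,0],-0.4],[[0,0,0],[0,0,0],-0.6],[[0,0,0],[0,0,0],-0.6],[[0,0,0],[0,0,0],-0.6]]' 40
python3 - <<'E'
from h import *
im=vision.snapshot('wrist')
cv2.imwrite('pics/w3.png',im[:,:,::-1])
im=vision.snapshot('scene')
cv2.imwrite('pics/s3.png',cv2.resize(im[200:340,260:420,::-1],None,fx=4,fy=4,interpolation=cv2.INTER_CUBIC))
s=r.sense();print(s['tool_pos'],s['finger_gap'],s['ft_force'])
E
```

```text
time: 2.92
tool_pos: [469.2, -284.8, 113.9]
tcp_rot: [52.9, 89.4, 143.0]
ft_force: [0.2, 0.7, -1.6]
finger_gap: 85.5
time: 3.33
tool_pos: [473.5, -289.2, 122.3]
tcp_rot: [-126.7, 89.8, -36.7]
ft_force: [0.0, 0.0, -0.2]
finger_gap: 25.1
[ 473.19740723 -288.88902134  121.74225068] 17.462494240364492 [0.62396896 1.27958722 5.1492269 ]
```

View pics/w3.png

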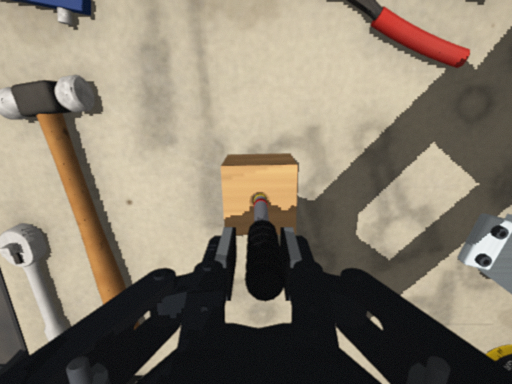

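View pics/s3.png

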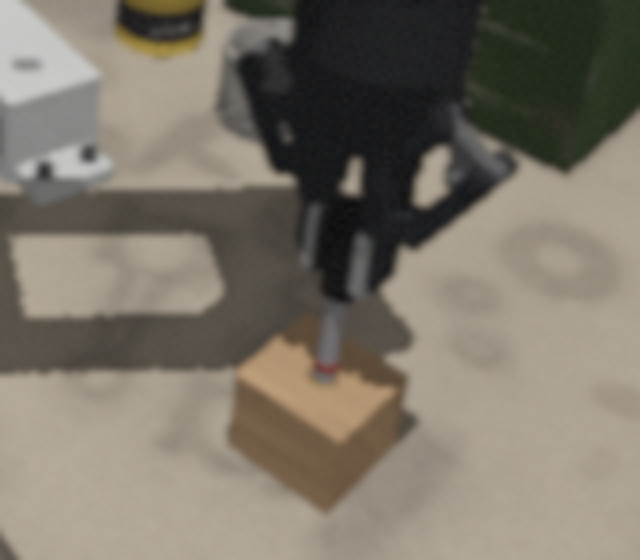

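```bash
python3 -m jog '[[[0,0,0],[0,0,0],-1],[[0,0,0],[0,0,0],-1],[[0,0,0],[0,0,0],-1],[[0,0,0],[0,0,0],-1]]' 50
python3 -m jog '[[[0,0,0.03],[0,0,0],-1],[[0,0,0.06],[0,0,0],-1],[[0,0,0.09],[0,0,0],-1],[[0,0,0.11],[0,0,0],-1],[[0,0,0.11],[0,0,0],-1]]'
python3 - <<'E'
from h import *
for n in ('side','scene'):
    im=vision.snapshot(n); cv2.imwrite(f'pics/{n}4.png',im[:,:,::-1])
s=r.sense();print(s['time'],s['tool_pos'],s['finger_gap'],s['ft_force'])
E
```

```text
time: 3.77
tool_pos: [473.3, -288.8, 121.8]
tcp_rot: [-115.4, 89.9, -25.4]
ft_force: [-0.5, 1.4, 6.0]
finger_gap: 16.9
time: 4.18
tool_pos: [474.6, -290.2, 236.6]
tcp_rot: [-127.0, 89.5, -36.9]
ft_force: [-0.3, 0.5, 0.5]
finger_gap: 16.8
4.2833 [ 472.94600164 -288.90505613  231.35300485] 16.91727427901991 [-0.63811183  0.56407591 -1.64034028]
```

View pics/scene4.png

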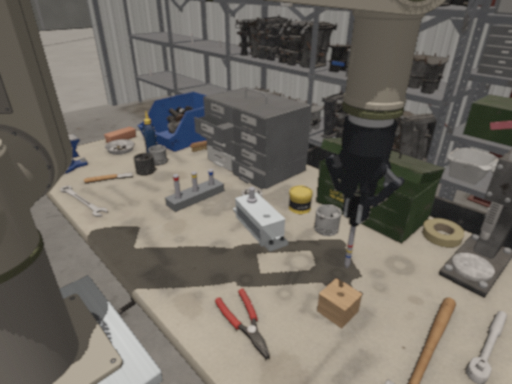

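View pics/side4.png

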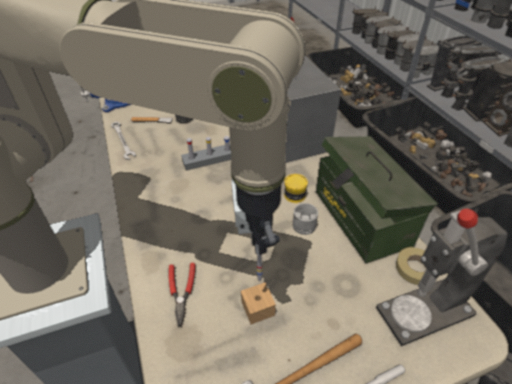

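```bash
python3 -m jog '[[[0.01,0.039,0],[0,0,0],-1],[[0.02,0.078,0],[0,0,0],-1],[[0.03,0.117,0],[0,0,0],-1],[[0.04,0.156,0],[0,0,0],-1],[[0.05,0.195,0],[0,0,0],-1]]'
python3 -m jog '[[[0.010,0.039,0],[0,0,0],-1],[[0.018,0.074,0],[0,0,0],-1],[[0.02,0.083,0],[0,0,0],-1],[[0.02,0.083,0],[0,0,0],-1],[[0.02,0.083,0],[0,0,0],-1]]'
python3 - <<'E'
from h import *
s=r.sense();print(s['time'],s['tool_pos'],s['finger_gap'],s['ft_force'],s['qd'].round(1))
m=vision.camera_model('wrist')
print(proj('wrist',[542.2,-10.5,62],m), proj('wrist',[542.2,-10.5,116],m))
for n in ('wrist','side','scene'):
    im=vision.snapshot(n); cv2.imwrite(f'pics/{n}5.png',im[:,:,::-1])
    if n=='wrist': cv2.imwrite('pics/w5c.png',cv2.resize(im[100:260,170:350,::-1],None,fx=4,fy=3.7,interpolation=cv2.INTER_CUBIC))
    if n=='side': cv2.imwrite('pics/sd5c.png',cv2.resize(im[120:240,190:310,::-1],None,fx=5,fy=5,interpolation=cv2.INTER_CUBIC))
    if n=='scene': cv2.imwrite('pics/sc5c.png',cv2.resize(im[130:250,200:320,::-1],None,fx=5,fy=5,interpolation=cv2.INTER_CUBIC))
E
```

```text
time: 4.7
tool_pos: [521.5, -91.5, 228.1]
tcp_rot: [73.9, 89.8, 163.9]
ft_force: [1.2, 0.1, -0.8]
finger_gap: 16.6
time: 5.12
tool_pos: [541.6, -10.3, 228.6]
tcp_rot: [95.7, 89.8, -174.2]
ft_force: [-0.5, -0.7, -1.7]
finger_gap: 16.7
5.1167 [541.61987423 -10.26081035 228.57789715] 16.707865356251194 [-0.50863902 -0.65668894 -1.72618501] [-2.1 -0.5 -0.1 -0.3  0.  -0.3]
(np.float64(257.121115771686), np.float64(173.83617736458663)) (np.float64(256.98881040370884), np.float64(187.78199563417422))
```

View pics/w5c.png

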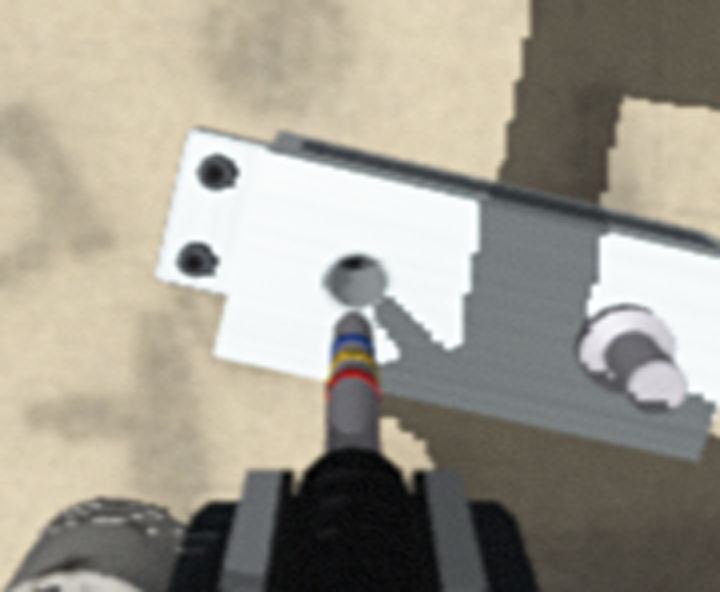

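View pics/sd5c.png

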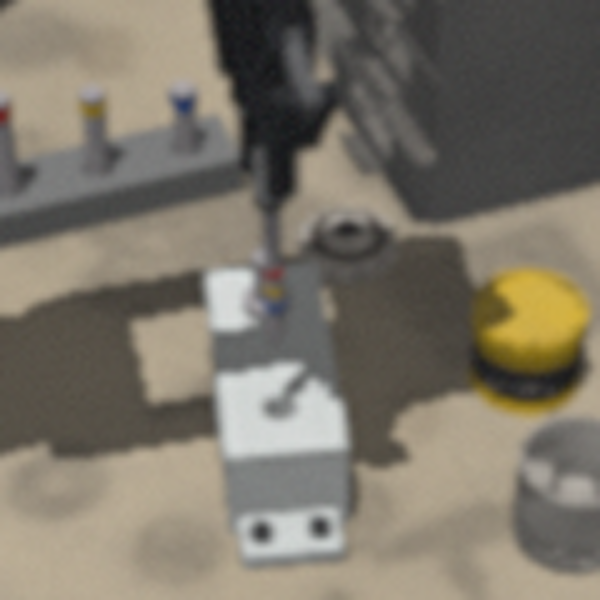

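View pics/sc5c.png

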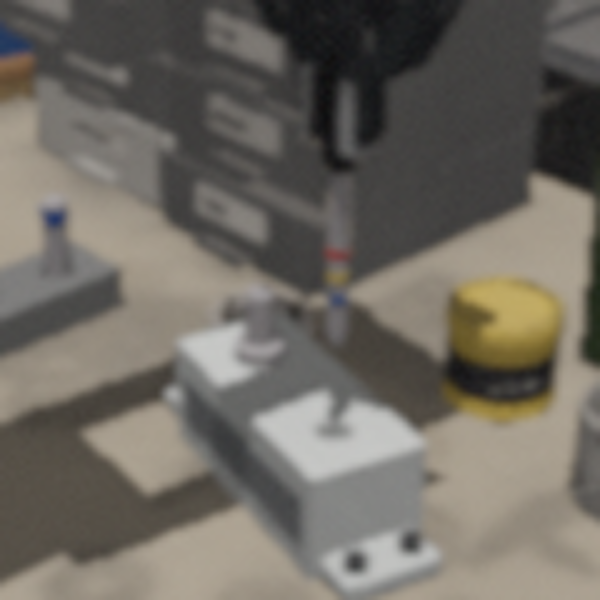

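Run:
```python
from h import *
m=vision.camera_model('wrist')
print(r.sense()['tool_pos'],'bore wrist',onz('wrist',258.4-.4,175.3-.4,62,m))
f=lambda x,y,a,b:((x+.5)/5-.5+a,(y+.5)/5-.5+b)
B=[ray('scene',*f(336,428,200,130)),ray('side',*f(281,406,190,120))]
print('bore',tri(B), onz('scene',*f(336,428,200,130),62),onz('side',*f(281,406,190,120),62))
for nm,a,b in (('tip?',(337,345),(275,325)),('blue',(337,298),(275,306)),('red',(338,254),(272,270))):
  print(nm,tri([ray('scene',*f(*a,200,130)),ray('side',*f(*b,190,120))]))
```

```text
[541.99005631 -11.83258137 229.57749456] bore wrist [544.33717867 -11.06695159  62.        ]
bore (array([542.86309917, -11.58364768,  63.92288571]), [np.float64(0.5724115759826847), np.float64(0.5724115759826991)]) [545.22417056  -8.73102375  62.        ] [543.41181336 -10.57506027  62.        ]
tip? (array([544.44973255,  -5.60691838, 113.45202588]), [np.float64(3.634546013621506), np.float64(3.6345460136216095)])
blue (array([540.75720699, -12.48571355, 140.12772594]), [np.float64(0.9948778837613466), np.float64(0.9948778837614072)])
red (array([539.81013568, -12.93724004, 165.15301682]), [np.float64(0.504467628228066), np.float64(0.5044676282280491)])
```

```bash
python3 -m jog '[[[0.001,0,-0.01],[0,0,0],-1],[[0.001,0,-0.025],[0,0,0],-1],[[0.001,0,-0.038],[0,0,0],-1],[[0.001,0,-0.044],[0,0,0],-1],[[0.001,0,-0.046],[0,0,0],-1]]'
python3 -m jog '[[[0,0,0],[0,0,0],-1],[[0,0,0],[0,0,0],-1],[[0,0,0],[0,0,0],-1],[[0,0,0],[0,0,0],-1]]'
python3 - <<'E'
from h import *
s=r.sense();print(s['time'],s['tool_pos'],s['finger_gap'],s['ft_force'],s['qd'].round(1))
for n in ('wrist','side'):
    im=vision.snapshot(n)
    if n=='wrist': cv2.imwrite('pics/w6c.png',cv2.resize(im[100:260,170:350,::-1],None,fx=4,fy=3.7,interpolation=cv2.INTER_CUBIC))
    if n=='side': cv2.imwrite('pics/sd6c.png',cv2.resize(im[120:240,190:310,::-1],None,fx=5,fy=5,interpolation=cv2.INTER_CUBIC))
E
```

```text
time: 5.68
tool_pos: [542.1, -10.9, 181.8]
tcp_rot: [84.5, 89.8, 174.4]
ft_force: [-0.0, -0.1, -1.2]
finger_gap: 16.8
time: 6.02
tool_pos: [544.0, -10.5, 185.2]
tcp_rot: [-97.2, 89.9, -7.2]
ft_force: [0.1, -0.4, -0.8]
finger_gap: 16.6
6.0167 [544.01853326 -10.48898326 185.21216417] 16.56301187343965 [ 0.09860476 -0.44559593 -0.7985924 ] [ 0.1  0.   0.1 -0.1 -0.1 -0. ]
```

View pics/w6c.png

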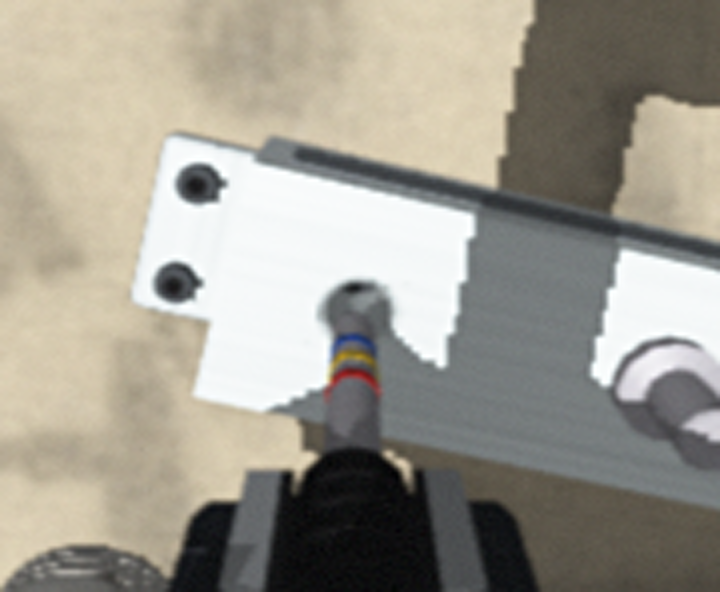

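View pics/sd6c.png

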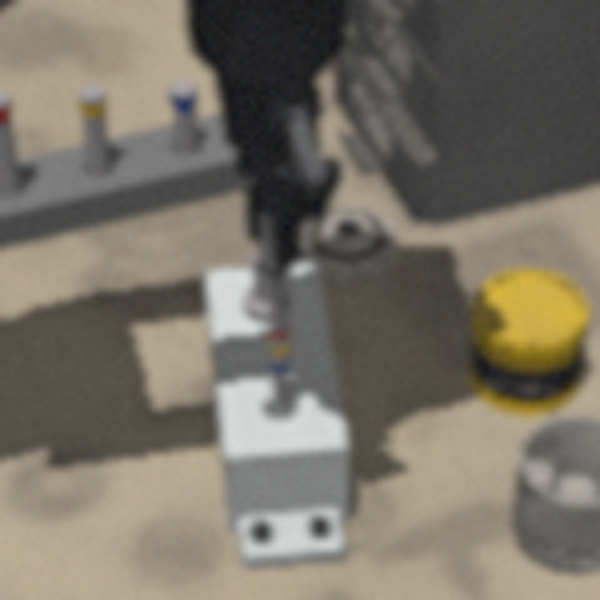

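```bash
python3 - <<'E'
from h import *
m=vision.camera_model('wrist')
print(r.sense()['tool_pos'],'bore wrist',onz('wrist',357/4+170-.4,315/3.7+100-.4,62,m),proj('wrist',[544,-10.5,69.4],m), 'tip px',352/4+169.6,330/3.7+99.6)
E
python3 -m jog '[[[0,0.0005,-0.004],[0,0,0],-1],[[0,0.0005,-0.008],[0,0,0],-1],[[0,0.0005,-0.012],[0,0,0],-1],[[0,0.0005,-0.015],[0,0,0],-1],[[0,0.0005,-0.018],[0,0,0],-1]]'
python3 -m jog '[[[0,0,-0.002],[0,0,0],-1],[[0,0,-0.004],[0,0,0],-1],[[0,0,-0.006],[0,0,0],-1],[[0,0,-0.007],[0,0,0],-1],[[0,0,-0.007],[0,0,0],-1]]'
```

```text
[543.85262042 -10.44485667 184.95418867] bore wrist [544.97667432  -8.85081999  62.        ] (np.float64(257.1704236408981), np.float64(185.9797445735141)) tip px 257.6 188.7891891891892
time: 6.53
tool_pos: [543.2, -9.9, 165.5]
tcp_rot: [84.1, 90.0, 174.1]
ft_force: [-0.4, 0.2, -1.0]
finger_gap: 17.0
time: 6.95
tool_pos: [543.3, -10.0, 159.0]
tcp_rot: [87.7, 90.0, 177.7]
ft_force: [0.3, 0.1, -0.2]
finger_gap: 17.2
```

```bash
python3 -m jog '[[[0,0,-0.0012],[0,0,0],-1],[[0,0,-0.0024],[0,0,0],-1],[[0,0,-0.0036],[0,0,0],-1],[[0,0,-0.0048],[0,0,0],-1],[[0,0,-0.006],[0,0,0],-1]]'
python3 -m jog '[[[0,0,-0.001],[0,0,0],-1],[[0,0,-0.002],[0,0,0],-1],[[0,0,-0.003],[0,0,0],-1],[[0,0,-0.003],[0,0,0],-1]]'
python3 -m jog '[[[0,0,-0.0005],[0,0,0],-1],[[0,0,-0.001],[0,0,0],-1],[[0,0,-0.001],[0,0,0],-1]]'
```

```text
time: 7.37
tool_pos: [543.5, -10.0, 153.2]
tcp_rot: [-117.6, 90.0, -27.6]
ft_force: [-0.2, 0.6, -1.4]
finger_gap: 16.8
time: 7.7
tool_pos: [543.4, -10.0, 150.0]
tcp_rot: [88.6, 90.0, 178.6]
ft_force: [0.1, 0.1, -1.5]
finger_gap: 16.8
time: 7.95
tool_pos: [543.4, -10.0, 149.2]
tcp_rot: [102.9, 90.0, -167.1]
ft_force: [0.6, 0.4, -0.6]
finger_gap: 17.1
```

```bash
python3 -m jog '[[[0,0,-0.0005],[0,0,0],-1],[[0,0,-0.001],[0,0,0],-1],[[0,0,-0.001],[0,0,0],-1]]'
python3 -m jog '[[[0,0,-0.0005],[0,0,0],-1],[[0,0,-0.001],[0,0,0],-1],[[0,0,-0.001],[0,0,0],-1]]'
python3 -m jog '[[[0,0,-0.0005],[0,0,0],-1],[[0,0,-0.001],[0,0,0],-1],[[0,0,-0.001],[0,0,0],-1]]'
```

```text
time: 8.2
tool_pos: [543.4, -10.0, 148.2]
tcp_rot: [84.5, 90.0, 174.5]
ft_force: [-0.3, -0.1, -1.6]
finger_gap: 16.8
time: 8.45
tool_pos: [543.4, -10.0, 147.2]
tcp_rot: [91.3, 90.0, -178.7]
ft_force: [0.3, 0.4, -0.4]
finger_gap: 16.9
time: 8.7
tool_pos: [543.4, -10.0, 146.1]
tcp_rot: [81.1, 90.0, 171.1]
ft_force: [-0.5, 0.1, -1.1]
finger_gap: 16.4
```

```bash
python3 -m jog '[[[0,0,-0.001],[0,0,0],-1],[[0,0,-0.002],[0,0,0],-1],[[0,0,-0.003],[0,0,0],-1],[[0,0,-0.004],[0,0,0],-1],[[0,0,-0.005],[0,0,0],-1]]'
python3 -m jog '[[[0,0,-0.0006],[0,0,0],-1],[[0,0,-0.0012],[0,0,0],-1],[[0,0,-0.0018],[0,0,0],-1],[[0,0,-0.002],[0,0,0],-1]]'
python3 -m jog '[[[0,0,-0.0005],[0,0,0],-1],[[0,0,-0.001],[0,0,0],-1],[[0,0,-0.001],[0,0,0],-1]]'
```

```text
time: 9.12
tool_pos: [543.4, -10.0, 141.1]
tcp_rot: [75.7, 90.0, 165.7]
ft_force: [-0.2, -0.6, -0.8]
finger_gap: 17.1
time: 9.45
tool_pos: [543.4, -10.0, 139.2]
tcp_rot: [99.9, 90.0, -170.0]
ft_force: [0.2, 0.6, -0.2]
finger_gap: 16.9
time: 9.7
tool_pos: [543.4, -10.0, 138.2]
tcp_rot: [85.3, 90.0, 175.3]
ft_force: [-0.2, 0.3, 0.7]
finger_gap: 16.5
```

```bash
python3 -m jog '[[[0,0,-0.0003],[0,0,0],-1],[[0,0,-0.0003],[0,0,0],-1]]'
python3 -m jog '[[[0,0,-0.0003],[0,0,0],-1],[[0,0,-0.0003],[0,0,0],-1]]'
python3 -m jog '[[[0,0,-0.0003],[0,0,0],-1],[[0,0,-0.0003],[0,0,0],-1]]'
```

```text
time: 9.87
tool_pos: [543.5, -10.0, 138.0]
tcp_rot: [150.1, 90.0, -119.9]
ft_force: [-0.0, -0.5, -0.7]
finger_gap: 16.7
time: 10.03
tool_pos: [543.5, -10.0, 137.7]
tcp_rot: [111.3, 90.0, -158.6]
ft_force: [-0.6, 0.5, -0.6]
finger_gap: 16.6
time: 10.2
tool_pos: [543.4, -10.0, 137.3]
tcp_rot: [97.1, 90.0, -172.9]
ft_force: [0.7, -0.4, -0.6]
finger_gap: 16.9
```

```bash
python3 -m jog '[[[0,0,-0.0003],[0,0,0],-1],[[0,0,-0.0006],[0,0,0],-1],[[0,0,-0.0006],[0,0,0],-1]]'
python3 -m jog '[[[0,0,-0.0003],[0,0,0],-1],[[0,0,-0.0006],[0,0,0],-1],[[0,0,-0.0006],[0,0,0],-1]]'
python3 -m jog '[[[0,0,-0.0003],[0,0,0],-1],[[0,0,-0.0006],[0,0,0],-1],[[0,0,-0.0006],[0,0,0],-1]]'
```

```text
time: 10.45
tool_pos: [543.4, -10.0, 136.7]
tcp_rot: [89.0, 90.0, 179.0]
ft_force: [-0.4, -0.5, 0.0]
finger_gap: 16.7
time: 10.7
tool_pos: [543.4, -10.0, 136.1]
tcp_rot: [85.2, 90.0, 175.3]
ft_force: [-0.5, -1.5, -0.9]
finger_gap: 16.8
time: 10.95
tool_pos: [543.4, -10.0, 135.5]
tcp_rot: [101.5, 90.0, -168.5]
ft_force: [-0.1, -0.1, -0.3]
finger_gap: 16.6
```

```bash
python3 -m jog '[[[0,0,-0.0005],[0,0,0],-1],[[0,0,-0.001],[0,0,0],-1],[[0,0,-0.0015],[0,0,0],-1],[[0,0,-0.0015],[0,0,0],-1]]'
python3 -m jog '[[[0,0,-0.0005],[0,0,0],-1],[[0,0,-0.001],[0,0,0],-1],[[0,0,-0.0015],[0,0,0],-1],[[0,0,-0.0015],[0,0,0],-1]]'
python3 -m jog '[[[0,0,-0.0008],[0,0,0],-1],[[0,0,-0.0016],[0,0,0],-1],[[0,0,-0.0024],[0,0,0],-1],[[0,0,-0.003],[0,0,0],-1],[[0,0,-0.003],[0,0,0],-1]]'
```

```text
time: 11.28
tool_pos: [543.4, -9.9, 133.9]
tcp_rot: [84.8, 90.0, 174.9]
ft_force: [-0.2, 0.5, -1.5]
finger_gap: 17.3
time: 11.62
tool_pos: [543.4, -10.0, 132.5]
tcp_rot: [70.9, 90.0, 160.9]
ft_force: [-0.1, -0.2, -1.3]
finger_gap: 16.8
time: 12.03
tool_pos: [543.3, -10.0, 129.4]
tcp_rot: [82.6, 90.0, 172.6]
ft_force: [-0.5, -0.7, -0.8]
finger_gap: 16.9
```

```bash
python3 -m jog '[[[0,0,-0.0005],[0,0,0],-1],[[0,0,-0.001],[0,0,0],-1],[[0,0,-0.0015],[0,0,0],-1],[[0,0,-0.0018],[0,0,0],-1],[[0,0,-0.0018],[0,0,0],-1]]'
python3 -m jog '[[[0,0,-0.0003],[0,0,0],-1],[[0,0,-0.0006],[0,0,0],-1],[[0,0,-0.0006],[0,0,0],-1]]'
python3 -m jog '[[[0,0,-0.0003],[0,0,0],-1],[[0,0,-0.0006],[0,0,0],-1],[[0,0,-0.0006],[0,0,0],-1]]'
```

```text
time: 12.45
tool_pos: [543.4, -10.0, 127.7]
tcp_rot: [95.5, 90.0, -174.4]
ft_force: [0.4, -1.1, -0.9]
finger_gap: 17.0
time: 12.7
tool_pos: [543.4, -10.0, 127.1]
tcp_rot: [90.1, 90.0, -179.9]
ft_force: [0.0, 0.8, -0.7]
finger_gap: 16.7
time: 12.95
tool_pos: [543.4, -10.0, 126.5]
tcp_rot: [76.8, 90.0, 166.8]
ft_force: [0.1, -0.2, -1.0]
finger_gap: 17.0
```

```bash
python3 -m jog '[[[0,0,-0.0003],[0,0,0],-1],[[0,0,-0.0006],[0,0,0],-1],[[0,0,-0.0006],[0,0,0],-1]]'
python3 -m jog '[[[0,0,-0.0003],[0,0,0],-1],[[0,0,-0.0003],[0,0,0],-1]]'
python3 -m jog '[[[0,0,-0.0003],[0,0,0],-1],[[0,0,-0.0003],[0,0,0],-1]]'
```

```text
time: 13.2
tool_pos: [543.6, -10.0, 126.1]
tcp_rot: [-91.5, 90.0, -1.5]
ft_force: [0.1, -0.2, -1.0]
finger_gap: 17.0
time: 13.37
tool_pos: [543.7, -10.0, 126.0]
tcp_rot: [-98.4, 90.0, -8.4]
ft_force: [-1.5, 0.1, 1.3]
finger_gap: 16.5
time: 13.53
tool_pos: [543.8, -10.0, 125.9]
tcp_rot: [-96.1, 90.0, -6.0]
ft_force: [-1.1, 0.6, 4.6]
finger_gap: 17.0
```

```bash
python3 -m jog '[[[0,0,0],[0,0,0],-1],[[0,0,0],[0,0,0],-1],[[0,0,0],[0,0,0],-1],[[0,0,0],[0,0,0],-1],[[0,0,0],[0,0,0],-1]]'
```

```text
time: 13.95
tool_pos: [543.8, -10.0, 125.9]
tcp_rot: [-96.4, 90.0, -6.4]
ft_force: [-0.7, 0.7, 5.8]
finger_gap: 16.4
```

Run:
```python
from h import *
w=vision.snapshot('wrist');a=vision.snapshot('scene')
A=cv2.resize(w[110:260,190:330,::-1],(400,430),interpolation=cv2.INTER_CUBIC)
B=cv2.resize(a[140:240,220:313,::-1],(400,430),interpolation=cv2.INTER_CUBIC)
cv2.imwrite('pics/d7.png',np.hstack([A,B]));print(r.sense()['ft_force'])
```

```text
[-0.79888414 -0.20889546  5.44053408]
```

View pics/d7.png

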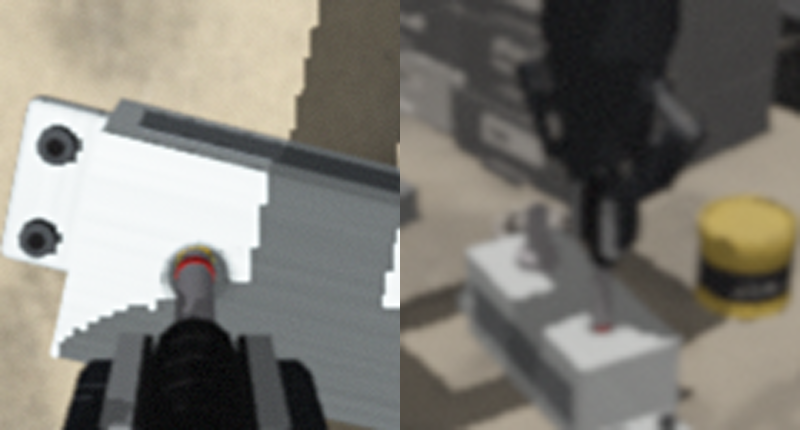

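The rod touched at a measured TCP height of 125.9 mm, with no contact at the two shallower depths. That puts the bottom 52 mm below the mouth. The picture shows the red ring at the mouth, at about (195,268) in the left panel, so the red post is the one. I'm returning the rod to its stand.

```bash
python3 -m jog '[[[0,0,0.01],[0,0,0],-1],[[0,0,0.03],[0,0,0],-1],[[0,0,0.055],[0,0,0],-1],[[0,0,0.085],[0,0,0],-1],[[0,0,0.105],[0,0,0],-1]]'
python3 -m jog '[[[-0.01,-0.039,0],[0,0,0],-1],[[-0.02,-0.078,0],[0,0,0],-1],[[-0.03,-0.117,0],[0,0,0],-1],[[-0.04,-0.156,0],[0,0,0],-1],[[-0.05,-0.195,0],[0,0,0],-1]]'
python3 -m jog '[[[-0.010,-0.037,0],[0,0,0],-1],[[-0.018,-0.070,0],[0,0,0],-1],[[-0.021,-0.0835,0],[0,0,0],-1],[[-0.021,-0.0835,0],[0,0,0],-1],[[-0.021,-0.0835,0],[0,0,0],-1]]'
python3 -m jog '[[[0,0,-0.01],[0,0,0],-1],[[0,0,-0.025],[0,0,0],-1],[[0,0,-0.038],[0,0,0],-1],[[0,0,-0.044],[0,0,0],-1],[[0,0,-0.046],[0,0,0],-1]]'
python3 -m jog '[[[0,0,0],[0,0,0],-1],[[0,0,0],[0,0,0],-1],[[0,0,0],[0,0,0],-1]]'
python3 - <<'E'
from h import *
m=vision.camera_model('wrist');print(r.sense()['tool_pos'])
w=vision.snapshot('wrist');a=vision.snapshot('scene');b=vision.snapshot('side')
A=cv2.resize(w[110:260,190:330,::-1],(400,430),interpolation=cv2.INTER_CUBIC)
B=cv2.resize(a[240:340,290:383,::-1],(400,430),interpolation=cv2.INTER_CUBIC)
cv2.imwrite('pics/d8.png',np.hstack([A,B]))
cv2.imwrite('pics/e8.png',cv2.resize(b[235:335,210:310,::-1],(500,500),interpolation=cv2.INTER_CUBIC))
E
```

```text
time: 14.47
tool_pos: [543.8, -10.0, 233.2]
tcp_rot: [-97.0, 89.9, -7.0]
ft_force: [0.5, -0.3, -0.8]
finger_gap: 16.7
time: 14.88
tool_pos: [492.5, -206.4, 230.7]
tcp_rot: [132.4, 90.0, -137.6]
ft_force: [0.2, 0.8, -1.4]
finger_gap: 16.7
time: 15.3
tool_pos: [472.1, -288.6, 230.2]
tcp_rot: [24.9, 89.9, 114.8]
ft_force: [0.4, 0.2, -0.9]
finger_gap: 16.9
time: 15.72
tool_pos: [471.8, -286.7, 182.0]
tcp_rot: [51.3, 89.8, 141.4]
ft_force: [-0.6, 0.2, -0.6]
finger_gap: 16.9
time: 15.97
tool_pos: [473.0, -288.6, 185.3]
tcp_rot: [-126.6, 89.9, -36.5]
ft_force: [0.2, -0.2, -1.0]
finger_gap: 16.8
[ 472.97957549 -288.62556978  185.29523692]
```

View pics/d8.png

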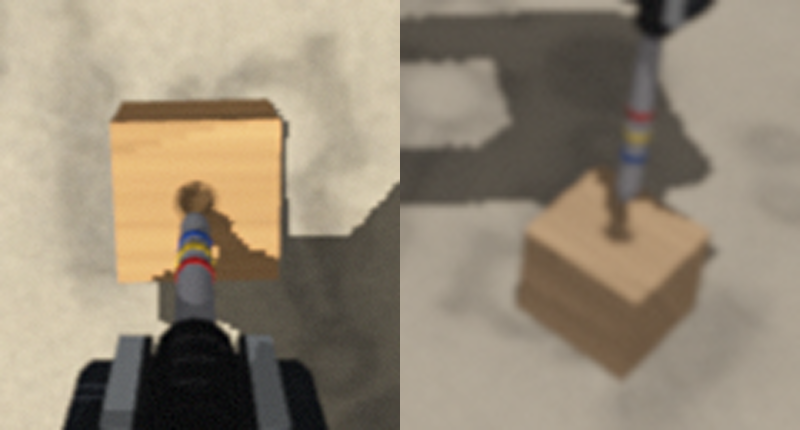

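View pics/e8.png

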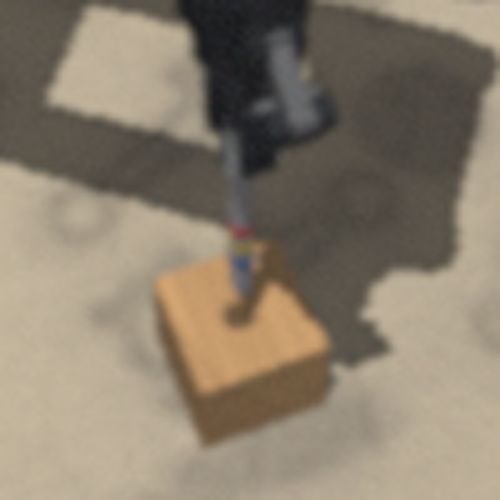

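```bash
python3 -m jog '[[[0,0,-0.005],[0,0,0],-1],[[0,0,-0.01],[0,0,0],-1],[[0,0,-0.014],[0,0,0],-1],[[0,0,-0.017],[0,0,0],-1],[[0,0,-0.019],[0,0,0],-1]]'
python3 -m jog '[[[0,0,-0.0015],[0,0,0],-1],[[0,0,-0.003],[0,0,0],-1],[[0,0,-0.0045],[0,0,0],-1],[[0,0,-0.006],[0,0,0],-1],[[0,0,-0.008],[0,0,0],-1]]'
```

```text
time: 16.53
tool_pos: [472.1, -288.2, 164.4]
tcp_rot: [52.5, 89.9, 142.5]
ft_force: [-0.1, 0.3, -1.6]
finger_gap: 16.4
time: 16.95
tool_pos: [472.6, -288.6, 157.5]
tcp_rot: [-129.7, 90.0, -39.7]
ft_force: [-0.5, -1.0, -0.7]
finger_gap: 16.6
```

```bash
python3 -m jog '[[[0,0,-0.007],[0,0,0],-1],[[0,0,-0.014],[0,0,0],-1],[[0,0,-0.020],[0,0,0],-1],[[0,0,-0.024],[0,0,0],-1],[[0,0,-0.026],[0,0,0],-1]]'
python3 -m jog '[[[0,0,-0.001],[0,0,0],-1],[[0,0,-0.003],[0,0,0],-1],[[0,0,-0.005],[0,0,0],-1],[[0,0,-0.007],[0,0,0],-1],[[0,0,-0.0075],[0,0,0],-1]]'
python3 -m jog '[[[0,0,-0.0005],[0,0,0],-1],[[0,0,-0.001],[0,0,0],-1],[[0,0,-0.001],[0,0,0],-1]]'
```

```text
time: 17.37
tool_pos: [471.9, -288.0, 130.0]
tcp_rot: [52.8, 89.9, 142.8]
ft_force: [0.0, 0.0, -0.6]
finger_gap: 16.5
time: 17.78
tool_pos: [472.4, -288.4, 123.6]
tcp_rot: [53.3, 90.0, 143.3]
ft_force: [0.1, -0.2, -0.9]
finger_gap: 16.8
time: 18.03
tool_pos: [472.5, -288.5, 122.9]
tcp_rot: [-119.2, 90.0, -29.2]
ft_force: [-0.1, 0.6, -0.7]
finger_gap: 16.7
```

```bash
python3 -m jog '[[[0,0,-0.0004],[0,0,0],-1],[[0,0,-0.0008],[0,0,0],-1],[[0,0,-0.0008],[0,0,0],-1]]'
python3 -m jog '[[[0,0,-0.0003],[0,0,0],-1],[[0,0,-0.0003],[0,0,0],-1]]'
```

```text
time: 18.28
tool_pos: [472.5, -288.5, 122.1]
tcp_rot: [-176.5, 90.0, -86.5]
ft_force: [-0.2, -0.4, 0.2]
finger_gap: 17.1
time: 18.45
tool_pos: [472.6, -288.5, 122.0]
tcp_rot: [-115.1, 90.0, -25.1]
ft_force: [0.1, 0.3, 1.1]
finger_gap: 16.8
```

```bash
python3 -m jog '[[[0,0,0],[0,0,0],-0.4],[[0,0,0],[0,0,0],0.2],[[0,0,0],[0,0,0],1],[[0,0,0],[0,0,0],1],[[0,0,0],[0,0,0],1]]'
python3 -m jog '[[[0,0,0],[0,0,0],1],[[0,0,0],[0,0,0],1],[[0,0,0],[0,0,0],1]]'
python3 - <<'E'
from h import *
w=vision.snapshot('wrist')
cv2.imwrite('pics/w9.png',w[:,:,::-1])
E
```

```text
time: 18.87
tool_pos: [472.5, -288.5, 121.8]
tcp_rot: [-155.7, 90.0, -65.7]
ft_force: [-0.4, 0.1, -0.0]
finger_gap: 72.9
time: 19.12
tool_pos: [472.4, -288.5, 121.8]
tcp_rot: [114.3, 90.0, -155.7]
ft_force: [-0.0, -0.1, 0.8]
finger_gap: 85.1
```

View pics/w9.png

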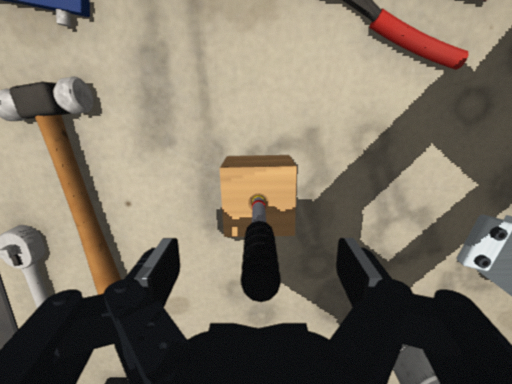

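The picture shows the rod upright in its stand, with its handle at (262,265) and clear of both jaws. Next I go up and over to the red post.

```bash
python3 -m jog '[[[0,0,0.03],[0,0,0],1],[[0,0,0.06],[0,0,0],1],[[0,0,0.095],[0,0,0],1],[[0,0.01,0.12],[0,0,0],1],[[0,0.04,0.125],[0,0,0],1]]'
python3 -m jog '[[[-0.002,0.04,0],[0,0,0],1],[[-0.004,0.08,0],[0,0,0],1],[[-0.006,0.12,0],[0,0,0],1],[[-0.008,0.16,0],[0,0,0],1],[[-0.01,0.2,0],[0,0,0],1]]'
python3 -m jog '[[[-0.002,0.04,0],[0,0,0],1],[[-0.004,0.08,0],[0,0,0],1],[[-0.006,0.12,0],[0,0,0],1],[[-0.008,0.16,0],[0,0,0],1],[[-0.01,0.2,0],[0,0,0],1]]'
python3 -m jog '[[[0.001,0.04,0],[0,0,0],1],[[0.002,0.08,0],[0,0,0],1],[[0.004,0.116,0],[0,0,0],1],[[0.004,0.116,0],[0,0,0],1],[[0.004,0.116,0],[0,0,0],1]]'
python3 -m jog '[[[0,0,0],[0,0,0],1],[[0,0,0],[0,0,0],1],[[0,0,0],[0,0,0],1]]'
python3 - <<'E'
from h import *
m=vision.camera_model('wrist');s=r.sense();print(s['tool_pos'],s['joint_pos'].round(1),s['qd'].round(1))
np.save('m10.npy',m,allow_pickle=True)
w=vision.snapshot('wrist')
cv2.imwrite('pics/w10.png',cv2.resize(w[130:250,170:370,::-1],None,fx=4,fy=4,interpolation=cv2.INTER_CUBIC))
print(proj('wrist',[457,268.5,100],m),proj('wrist',[457,268.5,28],m))
E
```

```text
time: 19.58
tool_pos: [474.2, -252.0, 253.0]
tcp_rot: [-130.7, 89.5, -40.9]
ft_force: [1.4, 1.1, 0.5]
finger_gap: 85.3
time: 20.0
tool_pos: [462.0, -46.8, 247.0]
tcp_rot: [-97.2, 90.0, -7.2]
ft_force: [2.2, -0.9, -0.6]
finger_gap: 85.4
time: 20.42
tool_pos: [452.0, 153.5, 247.1]
tcp_rot: [-81.1, 90.0, 8.9]
ft_force: [1.5, 0.0, -0.2]
finger_gap: 85.0
time: 20.83
tool_pos: [455.9, 269.3, 246.4]
tcp_rot: [117.3, 90.0, -152.5]
ft_force: [0.5, -0.3, 0.8]
finger_gap: 85.7
time: 21.08
tool_pos: [456.7, 266.3, 246.9]
tcp_rot: [-127.8, 90.0, -37.9]
ft_force: [0.4, -0.6, -0.0]
finger_gap: 85.3
[456.74089912 266.31875627 246.93506648] [ 24.7  -3.8  96.   -0.   87.8 -65.2] [-0.2 -0.1 -0.1  0.  -0.   0.1]
(np.float64(259.2745247608021), np.float64(177.63712353907496)) (np.float64(258.98352385593194), np.float64(163.38502113761322))
```

View pics/w10.png

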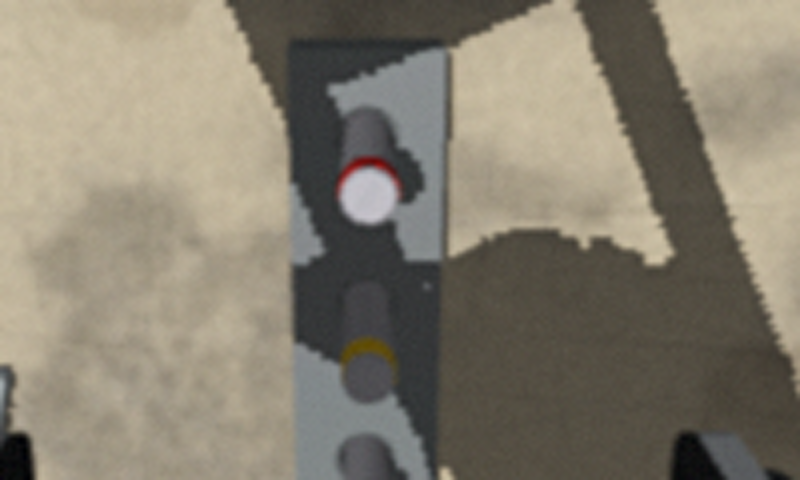

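Run:
```python
from h import *
m=np.load('m10.npy',allow_pickle=True).item()
g=lambda x,y:((x+.5)/4-.5+170,(y+.5)/4-.5+130)
print('red',onz('wrist',*g(370,193),100,m),'yel',onz('wrist',*g(369,376),88,m))
for q in ((289,45),(449,48),(292,470),(440,470)): print(onz('wrist',*g(*q),28,m))
```

```text
red [457.26800858 271.5633255  100.        ] yel [516.59946055 271.67696874  88.        ]
[427.28527771 246.34131375  28.        ]
[428.30570436 298.15399161  28.        ]
[582.12834232 244.538476    28.        ]
[582.18884769 298.81756459  28.        ]
```

```bash
python3 -m jog '[[[0.0006,0.005,-0.03],[0,0,0],1],[[0.0006,0.005,-0.06],[0,0,0],1],[[0.0006,0.005,-0.09],[0,0,0],1],[[0.0006,0.005,-0.12],[0,0,0],1],[[0.0006,0.005,-0.14],[0,0,0],1]]'
python3 -m jog '[[[0,0,-0.01],[0,0,0],1],[[0,0,-0.02],[0,0,0],1],[[0,0,-0.027],[0,0,0],1],[[0,0,-0.030],[0,0,0],1],[[0,0,-0.030],[0,0,0],1]]'
python3 -m jog '[[[0,0,0],[0,0,0],0.2],[[0,0,0],[0,0,0],0.2],[[0,0,0],[0,0,0],0.2],[[0,0,0],[0,0,0],0.2]]' 40
python3 - <<'E'
from h import *
m=vision.camera_model('wrist');s=r.sense();print(s['tool_pos'],s['finger_gap'])
w=vision.snapshot('wrist')
cv2.imwrite('pics/w11.png',w[:,:,::-1])
E
```

```text
time: 21.55
tool_pos: [456.0, 271.0, 103.9]
tcp_rot: [116.5, 89.8, -153.5]
ft_force: [-0.7, -1.0, -0.0]
finger_gap: 85.2
time: 21.97
tool_pos: [457.4, 272.6, 77.1]
tcp_rot: [-65.1, 90.0, 24.9]
ft_force: [-0.1, 1.3, -0.2]
finger_gap: 85.5
time: 22.3
tool_pos: [457.5, 272.8, 77.5]
tcp_rot: [-64.7, 89.9, 25.4]
ft_force: [1.4, -0.4, 0.1]
finger_gap: 51.0
[457.47913482 272.78719054  77.48190589] 51.00899781193871
```

View pics/w11.png

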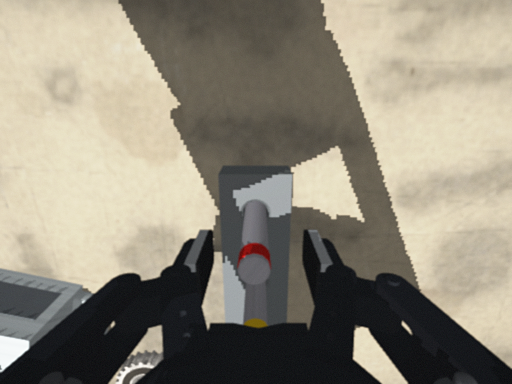

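```bash
python3 -m jog '[[[0,-0.0013,0],[0,0,0],-0.2],[[0,-0.0013,0],[0,0,0],-0.5],[[0,-0.0013,0],[0,0,0],-1],[[0,-0.0013,0],[0,0,0],-1],[[0,-0.0013,0],[0,0,0],-1]]' 30
python3 -m jog '[[[0,0,0],[0,0,0],-1],[[0,0,0],[0,0,0],-1],[[0,0,0],[0,0,0],-1],[[0,0,0],[0,0,0],-1]]' 50
```

```text
time: 22.77
tool_pos: [457.1, 271.2, 76.9]
tcp_rot: [-139.2, 90.0, -49.2]
ft_force: [-0.3, -1.0, 1.3]
finger_gap: 14.6
time: 23.1
tool_pos: [457.2, 271.2, 76.9]
tcp_rot: [-100.2, 90.0, -10.2]
ft_force: [0.0, -0.8, 3.3]
finger_gap: 13.8
```

```bash
python3 -m jog '[[[0,0,0.005],[0,0,0],-1],[[0,0,0.015],[0,0,0],-1],[[0,0,0.03],[0,0,0],-1],[[0,0,0.05],[0,0,0],-1],[[0,0,0.075],[0,0,0],-1]]'
python3 -m jog '[[[0,0,0.02],[0,0,0],-1],[[0,0,0.04],[0,0,0],-1],[[0,0,0.045],[0,0,0],-1],[[0,0,0.045],[0,0,0],-1]]'
python3 - <<'E'
from h import *
s=r.sense();print(s['tool_pos'],s['finger_gap'],s['ft_force'])
w=vision.snapshot('wrist');a=vision.snapshot('scene')
cv2.imwrite('pics/d12.png',np.hstack([w[100:384,130:380,::-1],a[60:344,80:330,::-1]]))
E
```

```text
time: 23.52
tool_pos: [456.0, 270.8, 151.7]
tcp_rot: [111.9, 89.8, -158.0]
ft_force: [-0.1, 0.5, -1.3]
finger_gap: 13.8
time: 23.85
tool_pos: [458.3, 271.9, 199.4]
tcp_rot: [-63.4, 89.7, 26.6]
ft_force: [1.0, -0.6, -1.7]
finger_gap: 13.8
[458.27737811 271.91752613 199.37112602] 13.846348511741484 [ 0.98365618 -0.5567003  -1.68684755]
```

View pics/d12.png

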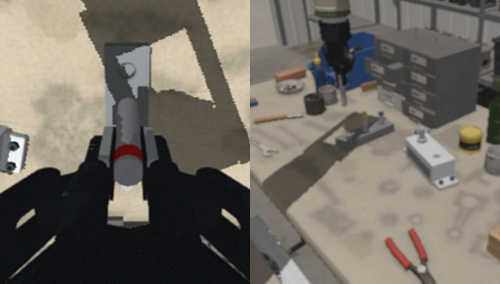

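```bash
python3 -m jog '[[[0.0108,-0.0352,0],[0,0,0],-1],[[0.0216,-0.0704,0],[0,0,0],-1],[[0.0324,-0.1056,0],[0,0,0],-1],[[0.0432,-0.1408,0],[0,0,0],-1],[[0.054,-0.176,0],[0,0,0],-1]]'
python3 -m jog '[[[0.0108,-0.0352,0],[0,0,0],-1],[[0.0216,-0.07,0],[0,0,0],-1],[[0.03,-0.098,0],[0,0,0],-1],[[0.0324,-0.1054,0],[0,0,0],-1],[[0.0324,-0.1054,0],[0,0,0],-1]]'
python3 -m jog '[[[0,0,-0.01],[0,0,0],-1],[[0,0,-0.025],[0,0,0],-1],[[0,0,-0.038],[0,0,0],-1],[[0,0,-0.045],[0,0,0],-1],[[0,0,-0.048],[0,0,0],-1]]'
python3 -m jog '[[[0,0,0],[0,0,0],-1],[[0,0,0],[0,0,0],-1],[[0,0,0],[0,0,0],-1],[[0,0,0],[0,0,0],-1]]'
python3 - <<'E'
from h import *
m=vision.camera_model('wrist');np.save('m13.npy',m,allow_pickle=True)
s=r.sense();print(s['time'],s['tool_pos'],s['finger_gap'],s['ft_force'])
for n in ('wrist','side','scene'):
    im=vision.snapshot(n);cv2.imwrite(f'pics/raw13{n}.png',im[:,:,::-1])
    if n=='wrist': cv2.imwrite('pics/w13c.png',cv2.resize(im[120:270,180:330,::-1],None,fx=4,fy=4,interpolation=cv2.INTER_CUBIC))
    if n=='side': cv2.imwrite('pics/sd13c.png',cv2.resize(im[150:250,200:300,::-1],None,fx=6,fy=6,interpolation=cv2.INTER_CUBIC))
    if n=='scene': cv2.imwrite('pics/sc13c.png',cv2.resize(im[150:250,215:315,::-1],None,fx=6,fy=6,interpolation=cv2.INTER_CUBIC))
E
```

```text
time: 24.37
tool_pos: [510.1, 93.6, 194.6]
tcp_rot: [93.6, 89.8, -176.4]
ft_force: [0.4, 1.3, 0.1]
finger_gap: 13.6
time: 24.78
tool_pos: [542.8, -12.2, 194.7]
tcp_rot: [89.5, 89.8, 179.3]
ft_force: [0.5, -0.3, -0.6]
finger_gap: 13.7
time: 25.2
tool_pos: [541.8, -8.8, 146.1]
tcp_rot: [80.7, 89.8, 170.9]
ft_force: [0.4, -0.3, -1.3]
finger_gap: 13.6
time: 25.53
tool_pos: [544.1, -10.1, 149.8]
tcp_rot: [-95.6, 89.9, -5.6]
ft_force: [-0.3, 0.7, -0.5]
finger_gap: 13.9
25.5333 [544.09531326 -10.12832734 149.76406817] 13.863651058555341 [-0.33609554  0.71679329 -0.45567397]
```

View pics/w13c.png

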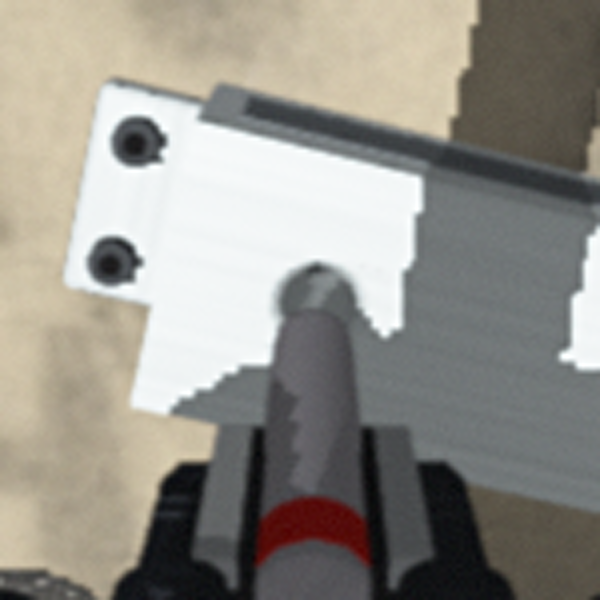

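View pics/sd13c.png

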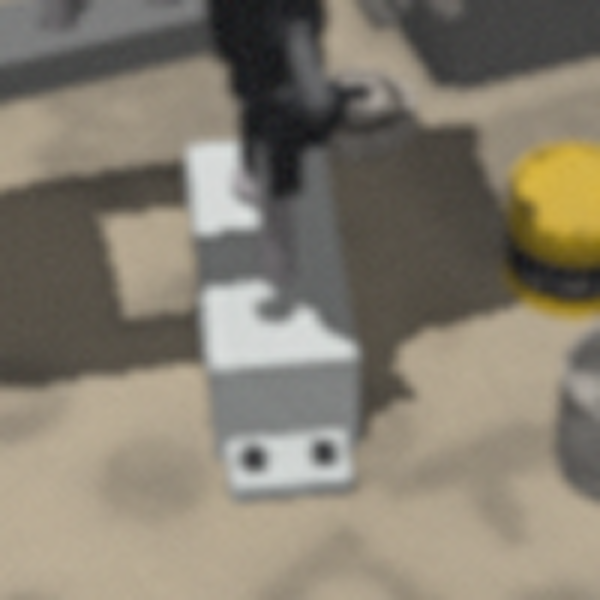

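View pics/sc13c.png

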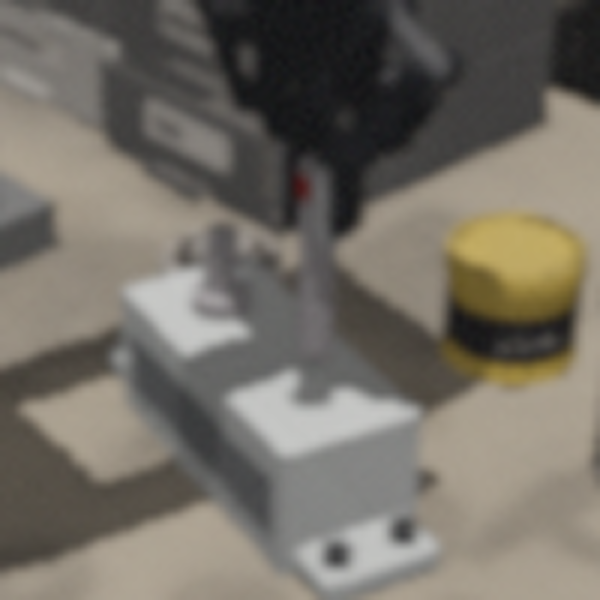

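Run:
```python
from h import *
m=np.load('m13.npy',allow_pickle=True).item()
g=lambda x,y:((x+.5)/4-.5+180,(y+.5)/4-.5+120)
gi=lambda u,v:(round((u+.5-180)*4-.5,1),round((v+.5-120)*4-.5,1))
print('bore',onz('wrist',*g(315,303.5),62,m))
print('bore top edge',onz('wrist',*g(316,262),62,m))
for x in (544.1,545.1):
  # project circle of foot
  for rr,dz in ((7,0),(8,1.5)):
    P=[gi(*proj('wrist',[x+rr*np.cos(t),-10.1+rr*np.sin(t),80.9+dz],m)) for t in np.linspace(0,6.28,60)]
    P=np.array(P);print('foot',x,rr,P.min(0),P.max(0))
for c in ((544,-10),(543.5,-10.5)):
  P=np.array([gi(*proj('wrist',[c[0]+10.75*np.cos(t),c[1]+10.75*np.sin(t),62],m)) for t in np.linspace(0,6.28,60)])
  print('bore c',c,P.min(0),P.max(0))
for P,n in (([544.1,-10.1,80.9],'foot'),([544,-10,62],'bore')):
  u,v=proj('side',P);print(n,'side',(u-200)*6,(v-150)*6,end=' ');u,v=proj('scene',P);print('scene',(u-215)*6,(v-150)*6)
```

```text
bore [544.36561221  -9.08755397  62.        ]
bore top edge [534.97753747  -8.88723932  62.        ]
foot 544.1 7 [275.1 300.1] [345.2 365.7]
foot 544.1 8 [269.8 297.7] [350.4 373.2]
foot 545.1 7 [275.2 304.8] [345.1 370.3]
foot 545.1 8 [269.9 302.5] [350.4 377.8]
bore c (544, -10) [261.1 254.3] [360.5 348.2]
bore c (543.5, -10.5) [258.8 252.1] [358.2 346.1]
foot side 274.99795079601813 274.3203285466005 scene 312.12666141915975 355.7999775036077
bore side 275.59464967642555 303.6246445813368 scene 310.82359350252216 393.5319920700983
```

Run:
```python
import cv2,numpy as np
w=cv2.imread('pics/raw13wrist.png');a=cv2.imread('pics/raw13scene.png');b=cv2.imread('pics/raw13side.png')
def c(im,x,y,s,k):
    o=cv2.resize(im[y:y+s,x:x+s],(390,390),interpolation=cv2.INTER_LANCZOS4).astype(float)
    lo,hi=np.percentile(o,1),np.percentile(o,99);return np.clip((o-lo)/(hi-lo)*255,0,255).astype('uint8')
cv2.imwrite('pics/z13.png',np.hstack([c(w,235,170,48,0),c(a,248,192,39,0)]))
cv2.imwrite('pics/z13b.png',np.hstack([c(b,227,178,39,0)]))
```

```text
(no output)
```

View pics/z13.png

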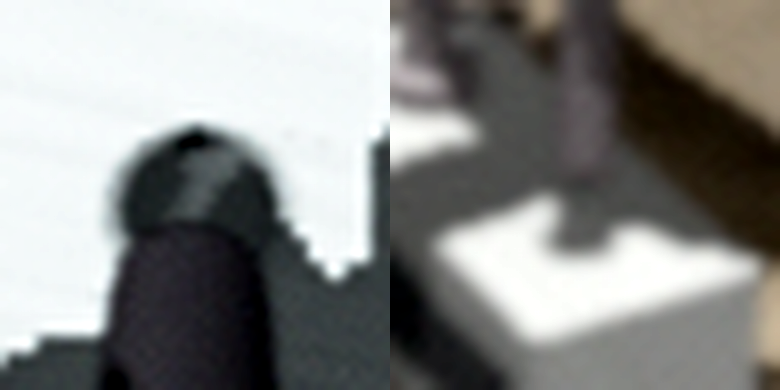

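View pics/z13b.png

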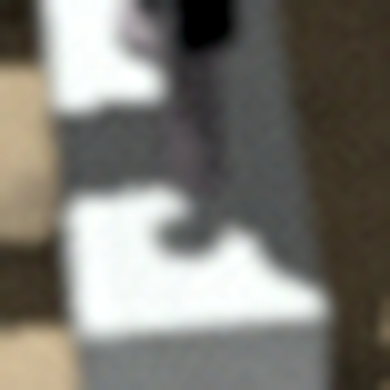

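Run:
```python
from h import *
m=np.load('m13.npy',allow_pickle=True).item()
gi=lambda u,v:(round((u+.5-180)*4-.5,1),round((v+.5-120)*4-.5,1))
for x in (543,544.1,545,546):
  P=np.array([gi(*proj('wrist',[x+8*np.cos(t),-10.1+8*np.sin(t),172.9],m)) for t in np.linspace(0,6.28,60)])
  print(x,P.min(0),P.max(0))
w=cv2.imread('pics/raw13wrist.png')
cv2.imwrite('pics/top13.png',cv2.resize(w[220:320,210:310],None,fx=5,fy=5,interpolation=cv2.INTER_CUBIC))
```

```text
543 [241.  539.2] [376.  655.6]
544.1 [241.2 547.5] [375.8 663.3]
545 [241.3 554.2] [375.7 669.5]
546 [241.5 561.7] [375.5 676.5]
```

View pics/top13.png

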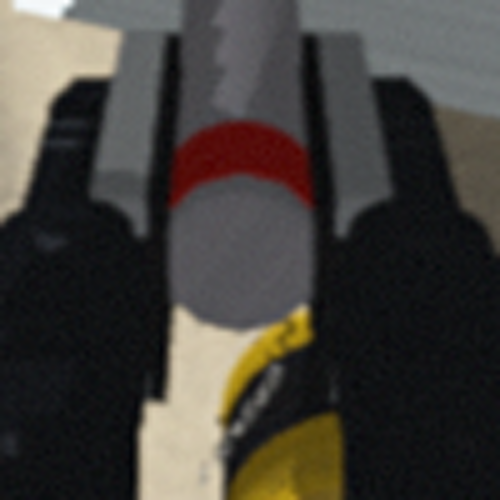

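Run:
```python
from h import *
for n,(x0,y0) in (('scene',(215,150)),('side',(200,150))):
  for z in (172.9,160,120,80.9):
    u,v=proj(n,[544.1,-10.1,z]);print(n,z,round((u-x0)*6,1),round((v-y0)*6,1), end='; ')
    u,v=proj(n,[545.1,-10.1,z]);print(round((u-x0)*6,1))
b=cv2.imread('pics/raw13side.png');a=cv2.imread('pics/raw13scene.png')
def c(im,x,y,s):
    o=cv2.resize(im[y:y+s,x:x+s],(390,390),interpolation=cv2.INTER_LANCZOS4).astype(float)
    return np.clip((o-40)*2.2,0,255).astype('uint8')
cv2.imwrite('pics/z14.png',np.hstack([c(a,248,172,39),c(b,227,165,39)]))
```

```text
scene 172.9 317.1 160.2; 318.9
scene 160 316.4 188.9; 318.2
scene 120 314.2 275.2; 315.9
scene 80.9 312.1 355.8; 313.8
side 172.9 270.4 120.2; 272.6
side 160 271.1 143.0; 273.3
side 120 273.1 211.2; 275.3
side 80.9 275.0 274.3; 277.1
```

View pics/z14.png

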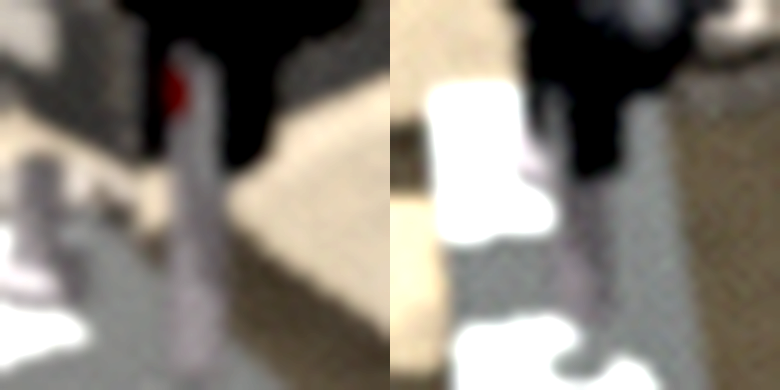

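```bash
python3 -m jog '[[[-0.0018,0.0007,-0.003],[0,0,0],-1],[[-0.0018,0.0007,-0.006],[0,0,0],-1],[[-0.0018,0.0007,-0.009],[0,0,0],-1],[[-0.0018,0.0007,-0.012],[0,0,0],-1],[[-0.0018,0.0007,-0.014],[0,0,0],-1]]'
python3 -m jog '[[[0,0,0],[0,0,0],-1],[[0,0,0],[0,0,0],-1],[[0,0,0],[0,0,0],-1]]'
python3 - <<'E'
from h import *
m=vision.camera_model('wrist')
s=r.sense();print(s['time'],s['tool_pos'],s['finger_gap'],s['ft_force'])
w=vision.snapshot('wrist');a=vision.snapshot('scene');b=vision.snapshot('side')
def c(im,x,y,s):
    o=cv2.resize(im[y:y+s,x:x+s,::-1],(390,390),interpolation=cv2.INTER_LANCZOS4).astype(float)
    lo,hi=np.percentile(o,1),np.percentile(o,99);return np.clip((o-lo)/(hi-lo)*255,0,255).astype('uint8')
cv2.imwrite('pics/z15.png',np.hstack([c(w,235,175,48),c(a,248,192,39)]))
cv2.imwrite('pics/z15b.png',np.hstack([c(b,227,178,39)]))
E
```

```text
time: 26.1
tool_pos: [541.3, -9.4, 134.1]
tcp_rot: [81.9, 90.0, 171.9]
ft_force: [-0.7, -0.2, -0.9]
finger_gap: 13.9
time: 26.35
tool_pos: [541.7, -9.5, 134.8]
tcp_rot: [130.8, 90.0, -139.2]
ft_force: [0.5, 0.1, -0.9]
finger_gap: 14.0
26.35 [541.70850341  -9.48083633 134.81775301] 14.0225149023355 [ 0.51402262  0.07905645 -0.86824911]
```

View pics/z15.png

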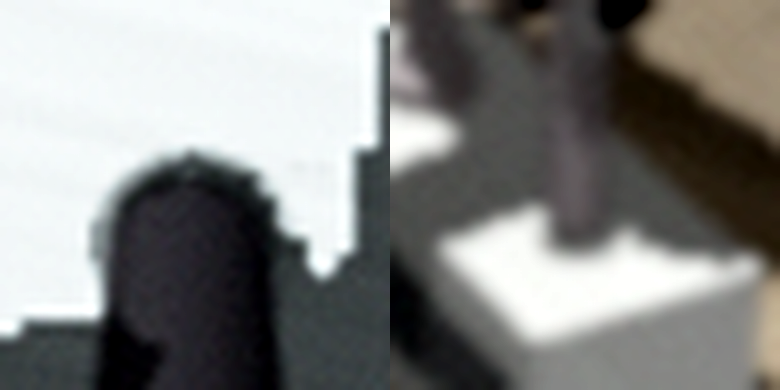

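View pics/z15b.png

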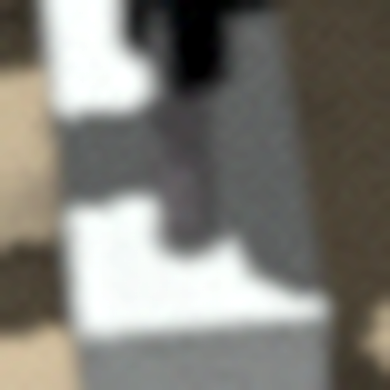

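```bash
python3 -m jog '[[[0,0,-0.001],[0,0,0],-1],[[0,0,-0.002],[0,0,0],-1],[[0,0,-0.003],[0,0,0],-1],[[0,0,-0.004],[0,0,0],-1],[[0,0,-0.0045],[0,0,0],-1]]'
python3 -m jog '[[[0,0,-0.0006],[0,0,0],-1],[[0,0,-0.0012],[0,0,0],-1],[[0,0,-0.0018],[0,0,0],-1],[[0,0,-0.0018],[0,0,0],-1]]'
python3 -m jog '[[[0,0,-0.0006],[0,0,0],-1],[[0,0,-0.0012],[0,0,0],-1],[[0,0,-0.0018],[0,0,0],-1],[[0,0,-0.0018],[0,0,0],-1]]'
```

```text
time: 26.92
tool_pos: [541.5, -9.4, 130.0]
tcp_rot: [82.4, 90.0, 172.4]
ft_force: [-0.1, 0.5, -0.8]
finger_gap: 14.1
time: 27.25
tool_pos: [541.8, -9.4, 128.6]
tcp_rot: [-85.5, 90.0, 4.5]
ft_force: [0.4, 0.8, 0.1]
finger_gap: 13.7
time: 27.58
tool_pos: [542.0, -9.4, 126.8]
tcp_rot: [-78.2, 89.9, 11.8]
ft_force: [1.6, -0.5, 0.1]
finger_gap: 13.7
```

```bash
python3 -m jog '[[[0.0004,0,-0.0005],[0,0,0],-1],[[0.0004,0,-0.001],[0,0,0],-1],[[0.0004,0,-0.0015],[0,0,0],-1],[[0.0004,0,-0.002],[0,0,0],-1]]'
python3 -m jog '[[[0,0,-0.0008],[0,0,0],-1],[[0,0,-0.0016],[0,0,0],-1],[[0,0,-0.0024],[0,0,0],-1],[[0,0,-0.003],[0,0,0],-1]]'
```

```text
time: 27.92
tool_pos: [542.2, -9.4, 124.7]
tcp_rot: [-77.5, 90.0, 12.5]
ft_force: [2.7, 1.9, 1.4]
finger_gap: 14.2
time: 28.25
tool_pos: [542.2, -9.5, 121.6]
tcp_rot: [-81.8, 90.0, 8.2]
ft_force: [2.9, 1.5, 1.3]
finger_gap: 14.1
```

```bash
python3 -m jog '[[[0.0004,0.0002,-0.0008],[0,0,0],-1],[[0.0004,0.0002,-0.0016],[0,0,0],-1],[[0.0004,0.0002,-0.0024],[0,0,0],-1],[[0.0004,0.0002,-0.0032],[0,0,0],-1],[[0.0004,0.0002,-0.004],[0,0,0],-1]]'
python3 -m jog '[[[0,0,-0.001],[0,0,0],-1],[[0,0,-0.002],[0,0,0],-1],[[0,0,-0.003],[0,0,0],-1],[[0,0,-0.004],[0,0,0],-1],[[0,0,-0.005],[0,0,0],-1]]'
```

```text
time: 28.67
tool_pos: [542.4, -9.3, 117.5]
tcp_rot: [101.9, 90.0, -168.1]
ft_force: [2.3, 0.3, 0.6]
finger_gap: 14.1
time: 29.08
tool_pos: [542.4, -9.3, 112.5]
tcp_rot: [100.8, 90.0, -169.2]
ft_force: [0.9, 0.5, 0.5]
finger_gap: 13.5
```

```bash
python3 -m jog '[[[0.0002,0,-0.0015],[0,0,0],-1],[[0.0002,0,-0.003],[0,0,0],-1],[[0.0002,0,-0.0045],[0,0,0],-1],[[0.0002,0,-0.006],[0,0,0],-1],[[0.0002,0,-0.0075],[0,0,0],-1]]'
python3 -m jog '[[[0,0,-0.0015],[0,0,0],-1],[[0,0,-0.003],[0,0,0],-1],[[0,0,-0.0045],[0,0,0],-1],[[0,0,-0.006],[0,0,0],-1],[[0,0,-0.0075],[0,0,0],-1]]'
```

```text
time: 29.5
tool_pos: [542.6, -9.3, 104.9]
tcp_rot: [87.6, 90.0, 177.6]
ft_force: [1.2, 0.1, 0.3]
finger_gap: 14.0
time: 29.92
tool_pos: [542.6, -9.3, 97.5]
tcp_rot: [99.6, 90.0, -170.4]
ft_force: [2.0, 0.6, -0.3]
finger_gap: 13.6
```

```bash
python3 -m jog '[[[0.0002,0,-0.0015],[0,0,0],-1],[[0.0002,0,-0.003],[0,0,0],-1],[[0.0002,0,-0.0045],[0,0,0],-1],[[0.0002,0,-0.006],[0,0,0],-1],[[0.0002,0,-0.0075],[0,0,0],-1]]'
python3 -m jog '[[[0,0,-0.001],[0,0,0],-1],[[0,0,-0.002],[0,0,0],-1],[[0,0,-0.003],[0,0,0],-1],[[0,0,-0.004],[0,0,0],-1],[[0,0,-0.005],[0,0,0],-1]]'
```

```text
time: 30.33
tool_pos: [542.8, -9.3, 90.0]
tcp_rot: [92.1, 90.0, -177.9]
ft_force: [-0.2, 0.2, -0.3]
finger_gap: 13.6
time: 30.75
tool_pos: [542.8, -9.3, 85.1]
tcp_rot: [89.7, 90.0, 179.7]
ft_force: [0.4, 0.5, -0.9]
finger_gap: 14.0
```

Foot is now about 6 mm above the bottom; slow approach.

```bash
python3 -m jog '[[[0,0,-0.0006],[0,0,0],-1],[[0,0,-0.0012],[0,0,0],-1],[[0,0,-0.0018],[0,0,0],-1],[[0,0,-0.0024],[0,0,0],-1],[[0,0,-0.003],[0,0,0],-1]]'
python3 -m jog '[[[0,0,-0.0004],[0,0,0],-1],[[0,0,-0.0008],[0,0,0],-1],[[0,0,-0.0012],[0,0,0],-1],[[0,0,-0.0012],[0,0,0],-1]]'
python3 -m jog '[[[0,0,-0.0004],[0,0,0],-1],[[0,0,-0.0008],[0,0,0],-1],[[0,0,-0.0008],[0,0,0],-1]]'
python3 -m jog '[[[0,0,-0.0003],[0,0,0],-1],[[0,0,-0.0003],[0,0,0],-1]]'
```

```text
time: 31.17
tool_pos: [542.8, -9.3, 82.1]
tcp_rot: [110.2, 90.0, -159.8]
ft_force: [0.8, 0.3, -0.1]
finger_gap: 14.1
time: 31.5
tool_pos: [542.8, -9.3, 80.9]
tcp_rot: [91.2, 90.0, -178.8]
ft_force: [0.0, 0.3, -0.6]
finger_gap: 13.9
time: 31.75
tool_pos: [542.8, -9.3, 80.1]
tcp_rot: [114.8, 90.0, -155.1]
ft_force: [0.5, 0.4, -0.6]
finger_gap: 13.9
time: 31.92
tool_pos: [542.8, -9.3, 79.9]
tcp_rot: [105.1, 90.0, -164.9]
ft_force: [0.6, 0.6, -0.3]
finger_gap: 13.5
```

```bash
python3 -m jog '[[[0,0,-0.0003],[0,0,0],-1],[[0,0,-0.0006],[0,0,0],-1],[[0,0,-0.0006],[0,0,0],-1]]'
python3 -m jog '[[[0,0,-0.0003],[0,0,0],-1],[[0,0,-0.0003],[0,0,0],-1]]'
python3 -m jog '[[[0,0,-0.0003],[0,0,0],-1],[[0,0,-0.0003],[0,0,0],-1]]'
```

```text
time: 32.17
tool_pos: [542.8, -9.3, 79.2]
tcp_rot: [124.8, 90.0, -145.2]
ft_force: [1.2, 0.6, -1.0]
finger_gap: 13.5
time: 32.33
tool_pos: [542.9, -9.3, 79.0]
tcp_rot: [-121.2, 90.0, -31.2]
ft_force: [0.1, -0.4, -1.3]
finger_gap: 13.8
time: 32.5
tool_pos: [543.0, -9.2, 79.0]
tcp_rot: [-97.5, 90.0, -7.4]
ft_force: [0.4, -0.2, 1.8]
finger_gap: 13.6
```

```bash
python3 -m jog '[[[0,0,0],[0,0,0],-0.6],[[0,0,0],[0,0,0],-0.3],[[0,0,0],[0,0,0],0.1],[[0,0,0],[0,0,0],0.2],[[0,0,0],[0,0,0],0.2]]'
python3 - <<'E'
from h import *
s=r.sense();print(s['time'],s['tool_pos'],s['finger_gap'],s['ft_force'])
w=vision.snapshot('wrist');cv2.imwrite('pics/w16.png',w[:,:,::-1])
E
```

```text
time: 32.92
tool_pos: [542.8, -9.3, 78.6]
tcp_rot: [81.4, 90.0, 171.4]
ft_force: [-0.7, -0.1, 0.7]
finger_gap: 51.2
32.9167 [542.78807219  -9.26705764  78.61583182] 51.213739814696496 [-0.71807441 -0.05954183  0.70251122]
```

View pics/w16.png

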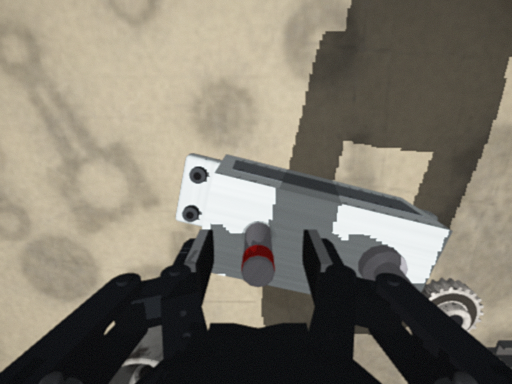

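The post stands free between the open jaws, with its top at (259,268). I'm retracting upward and back to clear the cameras' view.

```bash
python3 -m jog '[[[0,0,0.015],[0,0,0],0.2],[[0,0,0.04],[0,0,0],0.2],[[0,0,0.075],[0,0,0],0.2],[[0,0,0.11],[0,0,0],0.2],[[0,0,0.14],[0,0,0],0.2]]'
python3 -m jog '[[[-0.03,0,0.02],[0,0,0],0.2],[[-0.06,0,0.04],[0,0,0],0.2],[[-0.09,0,0.06],[0,0,0],0.2],[[-0.12,0,0.06],[0,0,0],0.2],[[-0.14,0,0.06],[0,0,0],0.2]]'
python3 -m jog '[[[0,0,0],[0,0,0],0.2],[[0,0,0],[0,0,0],0.2],[[0,0,0],[0,0,0],0.2],[[0,0,0],[0,0,0],0.2]]'
python3 - <<'E'
from h import *
s=r.sense();print(s['time'],s['tool_pos'],s['qd'].round(1))
m=vision.camera_model('wrist')
w=vision.snapshot('wrist');a=vision.snapshot('scene');b=vision.snapshot('side')
cv2.imwrite('pics/w17.png',w[:,:,::-1])
cv2.imwrite('pics/a17.png',cv2.resize(a[140:340,150:400,::-1],None,fx=3,fy=3,interpolation=cv2.INTER_CUBIC))
cv2.imwrite('pics/b17.png',cv2.resize(b[120:320,170:370,::-1],None,fx=3,fy=3,interpolation=cv2.INTER_CUBIC))
E
```

```text
time: 33.38
tool_pos: [542.9, -9.3, 221.0]
tcp_rot: [-97.8, 89.9, -7.8]
ft_force: [1.5, -0.3, -1.0]
finger_gap: 51.3
time: 33.8
tool_pos: [401.8, -9.3, 280.4]
tcp_rot: [-100.9, 89.8, -10.9]
ft_force: [-0.2, -0.6, 0.5]
finger_gap: 51.3
time: 34.13
tool_pos: [403.4, -9.3, 278.5]
tcp_rot: [72.0, 90.0, 162.0]
ft_force: [-0.3, 0.8, -0.7]
finger_gap: 51.4
34.1333 [403.39222836  -9.27470977 278.51222128] [ 0.1  0.7 -0.1  0.   0.2 -0.1]
```

View pics/a17.png

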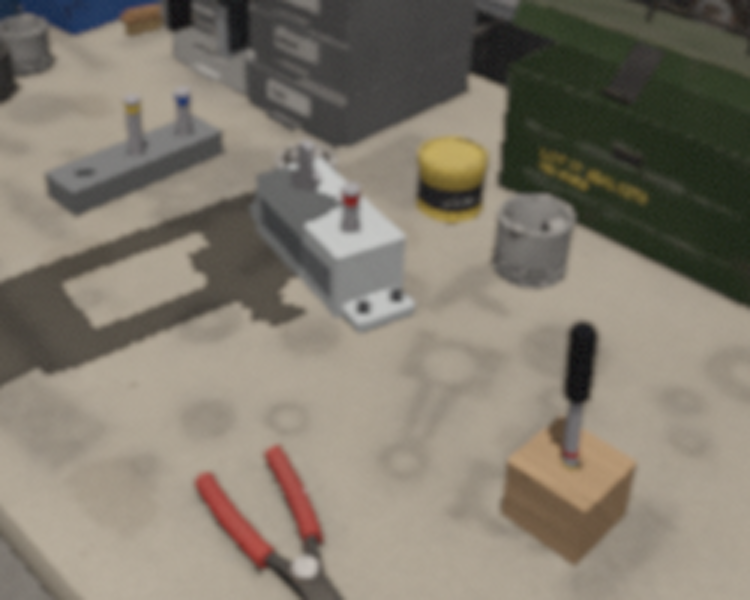

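View pics/b17.png

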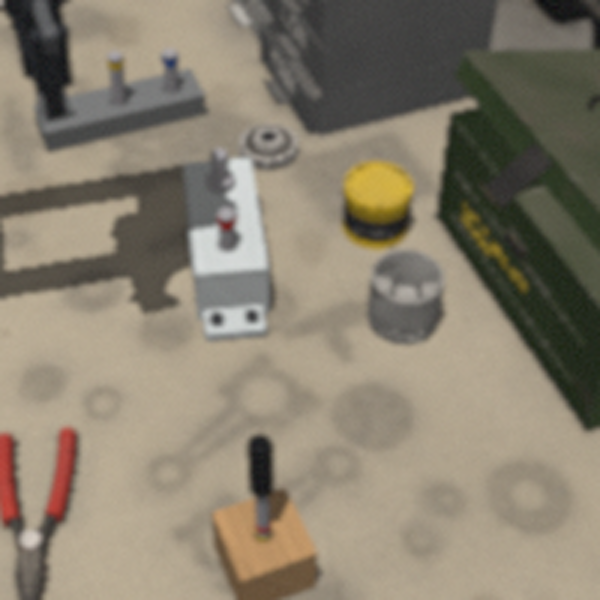

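View pics/w17.png

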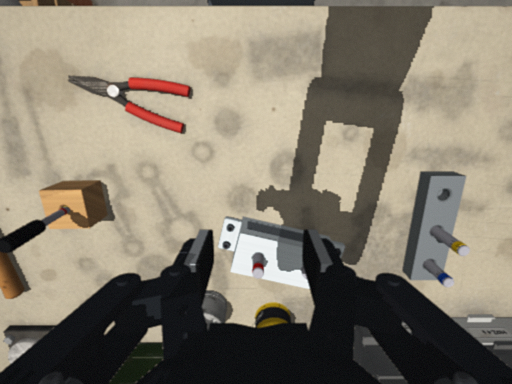

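Run:
```python
from h import *
for n,o in (('scene',(150,140)),('side',(170,120))):
  for nm,P in (('red top',[543.5,-10,102]),('rest top',[561.8,67.5,102]),('rod top',[472.5,-287.2,156])):
    u,v=proj(n,P);print(n,nm,round((u-o[0])*3),round((v-o[1])*3))
print(tri([ray('scene',351/3+150,189/3+140),ray('side',227/3+170,209/3+120)]))
```

```text
scene red top 351 187
scene rest top 304 145
scene rod top 592 332
side red top 226 210
side rest top 217 152
side rod top 263 446
(array([545.73951729,  -6.73232767,  98.40074974]), [np.float64(1.2600733083081217), np.float64(1.2600733083081572)])
```

Run:
```python
from bench import order
print(order.hand_in())
```

```text
the job is handed in; nothing more can be done
None
```

The bore is 52 mm deep, so I set the red post home in it. I handed the job in at about 34 s of the 72 s allowed; the hand-in gives no verdict.

**Depth:** The rod's nose met no bottom at 28 or 40 mm and touched at 52 mm. I held it there at roughly 6 N for about half a second, and the picture showed the red ring at the mouth. The rod then went back into its stand with a light touch of about 2 N and was released.

**Post:** I took the red post from the rack and corrected its position over the bore by about 2 mm from the pictures. Side forces stayed under about 3 N on the way down. It touched bottom at a TCP height of 79.0 mm, against 78.9 mm expected, with about 3 N, and I released it.

**Last checks:**
- The final pictures show the red post upright in the bore and the rod standing in its stand.
- The yellow and blue posts are still in their rack places, and the tin, piston and gear look unmoved.
- The arm is clear of everything.
- **One disagreement:** working out the post's top from the two fixed cameras gave 98.4 mm, against 102 mm for a post level with the rest. The post's top lay within about 2 pixels of its expected place in the enlarged pictures (under 1 camera pixel), so I put this down to coarse pixel reading. The touch height agreed to 0.1 mm, and I trusted that.

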